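# Step a circuit board under the bench pointer, pad by pad

### The arm

A 6-joint arm with a two-finger parallel gripper is mounted at the origin on the work surface. World frame = base frame: x ahead of the robot, y to its left, z up, the work surface at z = 0. Lengths are in m, angles in rad, forces in N, time in s.
With the tool pointing down it reaches from about 0.3 to 0.775 m from the base axis. Payload 14.6 kg.
Tool frame: the origin (TCP) lies at the centre of the arm's flange, where the gripper is bolted on; the fingertips stand 199 mm ahead of it and the grasp point (between the pads) lies ctrl.tcp_to_grasp ahead of it (ctrl.tcp_to_grasp is the distance from the TCP to the grasp point, in m); z points along the fingers, y is the line along which they close (so a half turn about z gives the same grasp; the last joint's range is limited). The gripper opens to 94 mm and grips with 3 to 60 N. Pads are 16 mm wide; open, the fingers measure 119 mm over their backs; the gripper's body (75 mm by 177 mm) begins 78 mm behind the grasp point.
Start: joints at [-1.301, 0.3, 1.521, -0, 1.321, -0.067], TCP at [0.182, -0.519, 0.405] pointing down, gripper open.
Joint ranges: [-3.03, 3.03], [-0.79, 2.21], [0.23, 2.52], [-1.04, 4.18], [0, 3.07], [-2.55, 2.55]. Speed limits (rad/s): [2.22, 2.22, 2.57, 3.14, 3.14, 3.14].

### API

Orientations are given as [roll, pitch, yaw] about the fixed x, y, z axes, in that order (R = Rz(yaw) Ry(pitch) Rx(roll)).
In Python, from station import ctrl gives the robot as it stands. The module is installed in compiled form; this text tells all that it offers.
- The arm moves only by the shell command python3 -m jog 'ROWS' [OPENING] [FORCE]. ROWS is JSON, a list of rows, each a list of 6 numbers: the shift along the tool's x, y, z in cm, then the turn, a rotation vector about the tool's x, y, z in rad. In form: [[tx, ty, tz, ax, ay, az], ...]. A call has 1 to 8 rows; each row is the pose to reach, as a shift and turn from the pose commanded when the call began, along the tool's axes at that moment; what a row does not reach only later rows make up. A row lasts 1/10 s, in which the tool goes at most 50 mm and 8.59 degrees, less where a joint would pass 70% of its speed; a pose out of reach is approached as far as the arm can. A call with a gripper value outside its range is refused whole. OPENING is the opening in per cent of the stroke, from 0 (shut) to 100 (fully open), set as the call begins (- or left out, the last holds). The fingers move at their own pace and stop on an object; FORCE is the grip in N (left out, the last holds). Time passes only in rows, so rows that repeat a pose let the fingers close. It gives the time, the measured TCP pose, the force, the opening and the grip force at its end, in the units of the state.
- ctrl.get_obs(): the state, without advancing time (a new reading comes with each control period).
- ctrl.camera(name): name is "scene" or "top"; returns a dict with "img" (420x560x3 uint8, blue, green, red), "intrinsics" (3x3 intrinsics, pixels), "R" (3x3) and "t" (3): a world point X has camera coordinates R X + t. Camera axes: x right, y down, z forward; pixel columns grow to the right and rows downward; lengths in m; the calibration is good to about 2 mm. A picture is of the moment at which its call begins. There is no depth.
- ctrl.hand_in(): hands the job in; it is judged then, once.
The state is a dict: "time_s": time; "qpos": joint angles; "joint_vel": joint speeds; "tau": joint torques, N m; "ee_pos": TCP position; "eef_rot": TCP orientation; "force": force on the tool from outside, world axes, zero at the start; "moment": the same for the moment, N m; "grip_width": finger opening in m; "grip_force": force on a finger pad.
Only numpy, scipy, OpenCV 4.12 (cv2) and the standard library are available. Lean on these libraries where they do the work, as an engineer would, in place of code of your own. Each camera call takes 0.05 s, during which the arm holds its last target. There are 200 camera calls.

### The job

Take the whole board (the one without the missing corner) out of the rack and set it down gently, copper pads up and not dropped, centred between the two rails of the x-y stage; the rack lets you hold it only by its long sides and the rails only by its ends, so put it down on the bench in between and take it again the other way. Then slide the stage so that the fixed pointer stands over the middle of the round pad, then the square pad, then the bar-shaped pad, coming to rest for a full second at each, and leave it at the bar pad with the board still lying in place. Leave the chipped board, the bottle, the jar and the screwdriver where they are and do not bump the pointer.

Things in the scene. Friction and masses are not known exactly. Their poses are not given: they have to be found in the camera images.
- whole_board: Green circuit board in a black frame, a slab 54 mm (its x) x 40 mm (its y) x 14 mm thick with four whole corners, about 90 g; origin at the centre of its underside, z up through the face with the copper pads
- chipped_board: The same board with one corner (13 x 12 mm) of frame and board broken off; same size, origin and axes; not to be used. Which bay of the rack holds which board varies
- rack: Fixed grey rack, base 200 (x) x 85 (y) x 8 mm, origin at the centre of its underside. Two bays at x = -50 and +50 mm: a board rests 20 mm above the bench on a pedestal 28 mm wide in x, its long axis along the rack's y, long sides free, between end walls (36 mm wide, inner faces at y = -30 and +30 mm) that reach 42 mm above the bench, 8 mm above the board
- round_pad (a point): Centre of the round copper pad, 7 mm across, on the whole board's face, at x -19, y +10, z 15 mm in the board's frame
- square_pad (a point): Centre of the square copper pad, 7 x 7 mm, on the whole board's face, at x +18, y +9, z 15 mm in the board's frame
- bar_pad (a point): Centre of the bar-shaped copper pad, 11 x 3.5 mm, on the whole board's face, at x +16, y -11, z 15 mm in the board's frame
- nest (a point): Middle of the carrier's nest, on top of its pedestal (36 mm long, 10 mm high, top 57 mm above the bench). The board's underside rests here, long axis along the point's x (either way round), between two rails along x (inner faces at y = +-22.3 mm, 44 mm long, 5 mm thick, 22 mm higher than this point); both ends are open. Its x and y are the stage's slide directions
- knob (a point): Top centre of the black round knob of the carrier, 22 mm diameter and 36 mm high, top 93 mm above the bench, 46 mm above the carrier's plate, 100 mm from the nest towards the stage's -x; pulling or pushing it moves the carrier on both slides
- pointer_tip (a point): Tip of the fixed steel needle over the stage, 85 mm above the bench, 6 mm above the rails. The needle (6 mm thick) slants up to a 12 mm rod 150 mm above the bench, starting 20 mm to the stage's +x and 52 mm to its -y, held by a post (18 mm thick, 162 mm high) 40 mm to the stage's +x and 118 mm to its -y
- saddle (a joint): Lower slide of the stage, 0 to 0.08 m; grows as the carrier moves to the stage's +x; about 1.5 N of friction. At 0.04 the nest's centre has the pointer's x
- carrier (a joint): Upper slide of the stage, 0 to 0.16 m; grows as the carrier moves to the stage's -y, towards the pointer; about 1.5 N of friction. At 0.125 the nest's centre has the pointer's y; near 0 the nest is clear of the pointer for loading
- flux_bottle: White plastic bottle, 36 mm diameter, 85 mm high, standing; origin at the centre of its underside; bystander
- jar: Small glass jar with steel lid, 52 mm diameter, 55 mm high, standing; origin at the centre of its underside; bystander
- screwdriver: Blue-handled screwdriver, 160 mm long, lying along its x; bystander
- pointer: The whole fixed pointer: post, rod and needle, as described at its tip; its origin is on the bench directly below the tip, axes as the stage's
Things that resemble listed ones, but are neither listed nor needed, are in the scene too. What is shaped like the whole_board but brown is not meant.

How it is judged:
By the outcome, as a careful person would: the job done as asked, in the order asked, and still so for the second after the job is handed in, with the robot touching nothing.
It also fails if it takes over 67 s, if anything falls off the work surface, if the arm or the gripper's body presses on something with over 40 N, if the wrist force passes 120 N, or if a joint passes its speed limit or range.

## Working session

There is one attempt and no reset: what is moved stays moved. The work goes in short steps, Python scripts to look and compute and a shell command to move; the robot and the scene stay as the last step left them, time stands still between calls to the robot, and variables do not carry over. Pictures are saved under pics/ and viewed, at most 12 in all, crops included, and the job is handed in when it is done.

```bash
mkdir -p pics; cat > h.py <<'E'
import numpy as np, cv2
from station import ctrl
def cam(n):
    c=ctrl.camera(n); return c['img'].copy(),np.array(c['intrinsics']),np.array(c['R']),np.array(c['t'])
def ray(c,u,v,z):
    _,K,R,t=c; d=R.T@np.linalg.inv(K)@[u,v,1]; o=-R.T@t
    return o+d*(z-o[2])/d[2]
def proj(c,X):
    _,K,R,t=c; p=K@(R@np.array(X)+t); return p[:2]/p[2]
E
python3 - <<'E'
from h import *
for n in('top','scene'):
    c=cam(n); cv2.imwrite(f'pics/{n}0.png',cv2.resize(c[0],(800,600),interpolation=cv2.INTER_CUBIC)); np.savez(f'{n}0.npz',*c)
    print(n,-c[2].T@c[3],c[2][2])
print(ctrl.tcp_to_grasp,ctrl.get_obs())
E
```

```text
top [0.51137318 0.01955086 1.40432509] [ 0.07956371  0.00723372 -0.99680354]
scene [1.51953399 0.06082692 1.1613505 ] [-0.63561447 -0.041011   -0.77091656]
0.1804 {'time_s': 0.1, 'qpos': array([-1.30060391e+00,  3.00401445e-01,  1.52146067e+00,  2.00155535e-06,
        1.32069363e+00, -6.65840341e-02]), 'joint_vel': array([ 3.52449622e-04, -1.65827008e-03,  2.81360413e-05, -1.20121148e-04,
        2.43047001e-03, -3.07668997e-04]), 'tau': array([ 4.76703008e-04, -5.32640076e+01, -3.53286874e+01,  7.09053339e-02,
        2.34634493e-02, -6.70836562e-05]), 'ee_pos': array([ 0.18174626, -0.51908402,  0.40417538]), 'eef_rot': array([-3.14063182e+00, -6.60136638e-05,  3.36775922e-01]), 'force': array([0.07217672, 0.44762515, 0.9221248 ]), 'moment': array([-0.02492345,  0.00172831,  0.01355418]), 'grip_force': 0.0, 'grip_width': 0.09414773387767572}
```

View pics/top0.png

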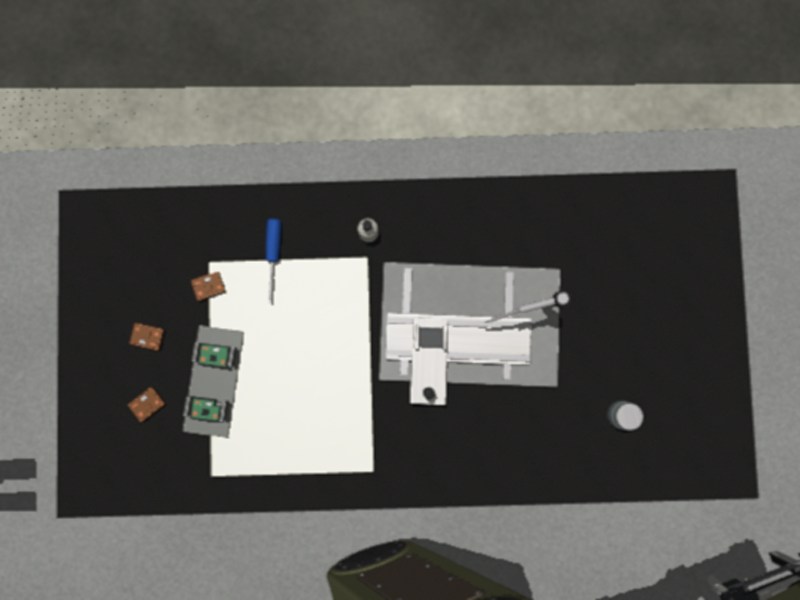

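View pics/scene0.png

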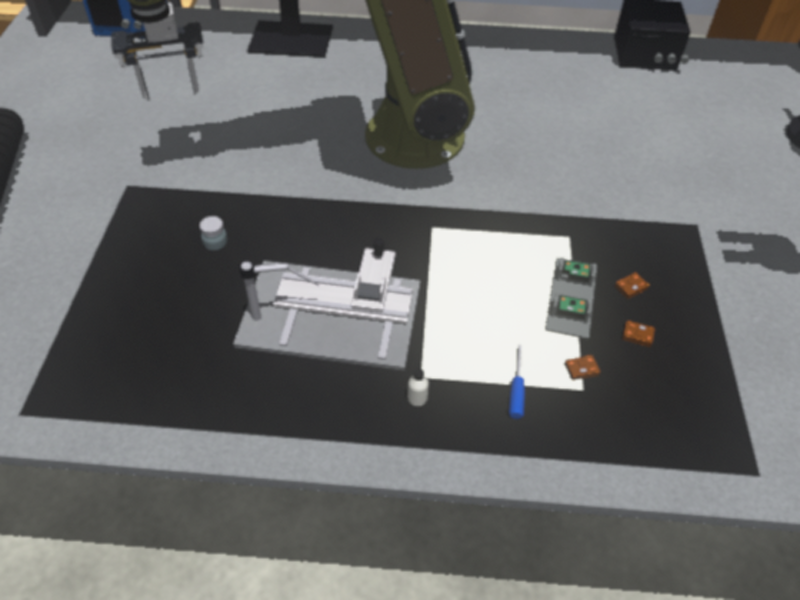

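The top view shows two green boards in the rack, at about (215,355) and (207,408), and three brown lookalikes at (208,286), (147,336) and (146,404). The stage nest is at (431,336), the knob at (430,394), the needle at about (490,322) and its post at (562,298). The brown ones are ruled out, so next I need one close crop to tell the two green boards apart.

```bash
python3 - <<'E'
from h import *
T=list(np.load('top0.npz').values()); S=list(np.load('scene0.npz').values())
a=cv2.resize(T[0][225:310,125:175],None,fx=7,fy=7,interpolation=cv2.INTER_CUBIC)
b=cv2.resize(S[0][178:238,380:422],None,fx=9,fy=9,interpolation=cv2.INTER_CUBIC)
o=np.zeros((600,800,3),np.uint8); o[:a.shape[0],:a.shape[1]]=a; o[:b.shape[0],400:400+b.shape[1]]=b
cv2.imwrite('pics/crop.png',o)
# stage close-up
a=cv2.resize(T[0][180:290,260:410],None,fx=5.3,fy=5.3,interpolation=cv2.INTER_CUBIC)
cv2.imwrite('pics/stage.png',a)
for n,c,zz in(('T',T,.035),('S',S,.035)):
    h=cv2.cvtColor(c[0],cv2.COLOR_BGR2HSV); m=cv2.inRange(h,(45,80,40),(85,255,255))
    k,l,st,ce=cv2.connectedComponentsWithStats(m)
    for i in range(1,k):
        if st[i,4]>40:
            r=cv2.minAreaRect(np.argwhere(l==i)[:,::-1].astype(np.float32)); print(n,st[i],ce[i].round(1),r,ray(c,*ce[i],zz).round(4))
E
```

```text
T [140 242  20  14 135] [150.1 248.7] ((149.20730590820312, 248.63414001464844), (18.66292953491211, 12.920490264892578), 6.340191841125488) [0.5392 0.3419 0.035 ]
T [134 280  19  14 122] [143.3 286.9] ((143.1219482421875, 286.4024658203125), (18.22120475769043, 12.699625968933105), 6.340191841125488) [0.44   0.3606 0.035 ]
S [396 184  16   9  54] [403.  187.1] ((403.5, 188.0), (8.0, 15.0), 90.0) [0.4448 0.3626 0.035 ]
S [392 208  10   9  41] [395.4 212.1] ((395.75006103515625, 211.25003051757812), (5.656853675842285, 10.60660171508789), 45.0) [0.5437 0.3344 0.035 ]
```

View pics/crop.png

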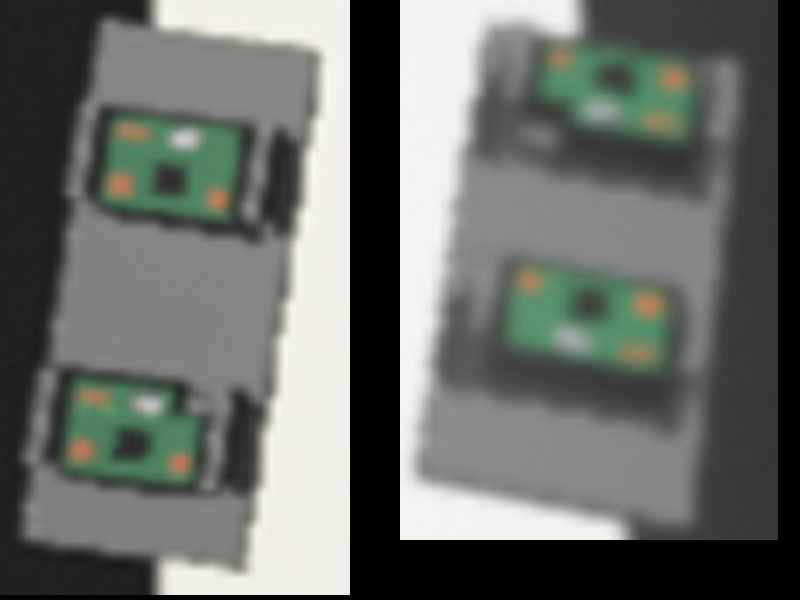

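View pics/stage.png

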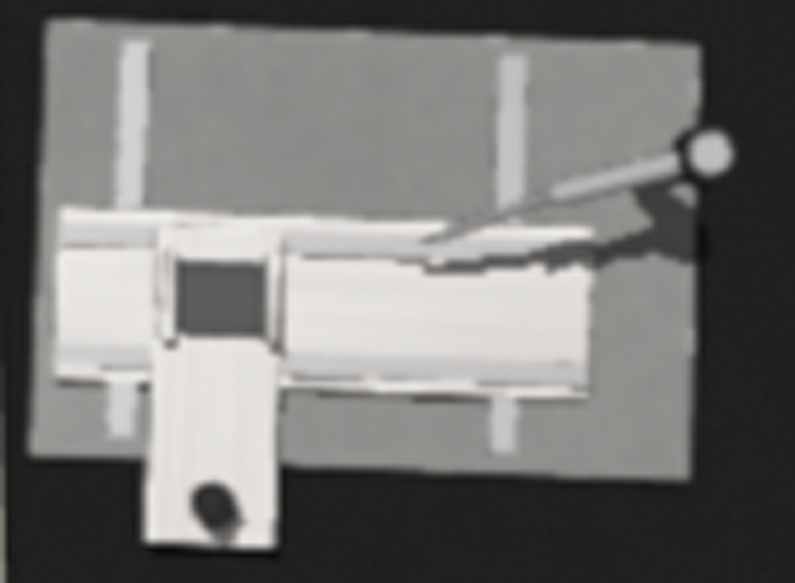

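The whole board is the green one at (215,355) in the top view: the far bay, with four whole corners. The one at (207,408) has its corner missing. In the close crop, the whole board's pads are round (218,200), square (120,185) and bar (132,132), so board +x is about world +y. The stage crop shows the nest at (221,299), the knob at (213,507) and the needle tip at (425,240).

```bash
cat >> h.py <<'E'
def pads(c,z,lo,hi,amin=3):
    """orange blobs with world z, weighted centroids, within world box"""
    f=c[0].astype(float); w=np.clip(f[...,2]-f[...,1]-15,0,None)  # red over green
    k,l,st,ce=cv2.connectedComponentsWithStats((w>25).astype(np.uint8))
    out=[]
    for i in range(1,k):
        if st[i,4]<amin: continue
        x,y,ww,hh=st[i,:4]; x0,y0=x-1,y-1; s=w[y0:y+hh+1,x0:x+ww+1]
        yy,xx=np.mgrid[y0:y+hh+1,x0:x+ww+1]; u,v=(s*xx).sum()/s.sum(),(s*yy).sum()/s.sum()
        p=ray(c,u,v,z)
        if (p[:2]>lo).all() and (p[:2]<hi).all(): out.append((round(u,1),round(v,1),st[i,4],p.round(4)))
    return out
P={'round':(-19,10),'square':(18,9),'bar':(16,-11)}
def fit(pts):
    """pts: dict name->xy world ; returns centre, yaw of board, residuals"""
    A=np.array([complex(*P[n])/1e3 for n in pts]); B=np.array([complex(*pts[n][:2]) for n in pts])
    a,b=A-A.mean(),B-B.mean(); th=np.angle((b*a.conj()).sum()); c=B.mean()-np.exp(1j*th)*A.mean()
    return np.array([c.real,c.imag]),th,abs(b-np.exp(1j*th)*a)
E
python3 - <<'E'
from h import *
T=list(np.load('top0.npz').values()); S=list(np.load('scene0.npz').values())
for n,c in(('T',T),('S',S)):
    for p in pads(c,.035,(.38,.28),(.6,.42)): print(n,p)
s=lambda u,v,z:ray(T,260+(u+.5)/5.3-.5,180+(v+.5)/5.3-.5,z).round(4)
print('nest corners',[s(*p,.057)[:2] for p in((177,262),(268,264),(175,335),(265,337))])
print('rail far end',[s(*p,.079)[:2] for p in((160,229),(283,233))])
print('knob',s(211,498,.093),'tip',s(425,241,.085),'post',s(710,153,.162))
print('base',[s(*p,.01)[:2] for p in((45,20),(700,45),(30,455),(690,478))])
h=cv2.cvtColor(S[0],cv2.COLOR_BGR2HSV)
a=cv2.resize(S[0][160:260,160:300],None,fx=5.7,fy=5.7,interpolation=cv2.INTER_CUBIC); cv2.imwrite('pics/stageS.png',a)
E
```

```text
T (np.float64(136.2), np.float64(288.8), np.int32(3), array([0.4356, 0.3793, 0.035 ]))
T (np.float64(150.3), np.float64(290.7), np.int32(3), array([0.4298, 0.3426, 0.035 ]))
nest corners [array([ 0.5793, -0.0335]), array([ 0.5771, -0.0778]), array([ 0.5438, -0.0315]), array([ 0.5417, -0.0752])]
rail far end [array([ 0.5943, -0.025 ]), array([ 0.5907, -0.0839])]
knob [ 0.4658 -0.0447  0.093 ] tip [ 0.5847 -0.151   0.085 ] post [ 0.6165 -0.2706  0.162 ]
base [array([0.7066, 0.0278]), array([ 0.6844, -0.3036]), array([0.4868, 0.0414]), array([ 0.4664, -0.2886])]
```

View pics/stageS.png

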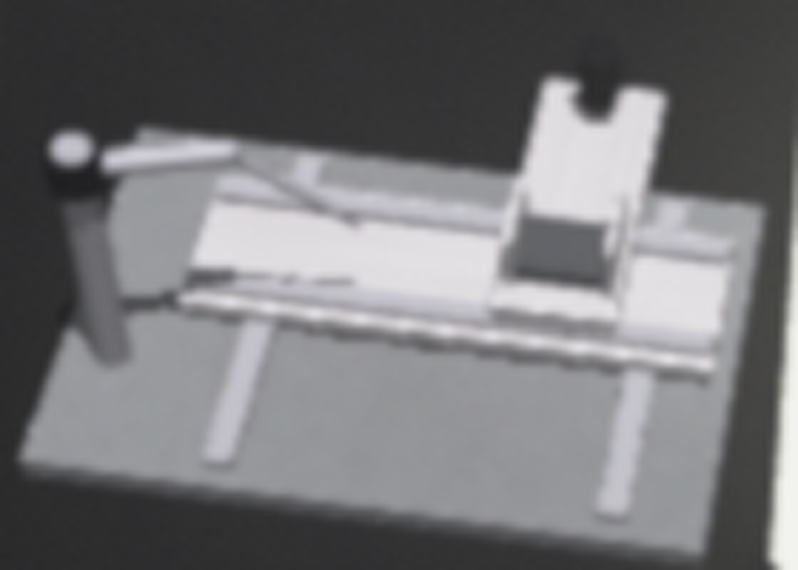

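The scene crop shows the stage with the nest at about (560,245), the knob at (598,75) and the needle tip at (355,222), clear of the nest. The stage frame works out to a yaw of about -0.064, with the saddle near 10 mm and the carrier near 30 mm. Next I compute the board yaw and the first move.

```bash
cat >> h.py <<'E'
def go(x,y,zg,yaw):
    "row (cm, rad) from the present pose to grasp point x,y,zg and yaw"
    o=ctrl.get_obs(); y0=o['eef_rot'][2]; d=np.array([x,y,zg+ctrl.tcp_to_grasp])-o['ee_pos']
    c,s=np.cos(y0),np.sin(y0); a=(yaw-y0+np.pi)%(2*np.pi)-np.pi
    print('row cm',np.round([100*(c*d[0]+s*d[1]),100*(s*d[0]-c*d[1]),-100*d[2]],2),'turn z',round(-a,3),'t',o['time_s'])
E
python3 - <<'E'
from h import *
T=list(np.load('top0.npz').values())
s=lambda u,v,z:ray(T,125+(u+.5)/7-.5,225+(v+.5)/7-.5,z)[:2]
for n,p in dict(round=(218,200),square=(120,185),bar=(132,132)).items(): print(n,s(*p,.035).round(4))
print(fit({n:s(*p,.035) for n,p in dict(round=(218,200),square=(120,185),bar=(132,132)).items()}))
L=[s(*p,.008) for p in((105,20),(22,540),(320,47),(245,568))]
for i,j in((0,1),(2,3)): d=L[i]-L[j]; print('rack x dir',np.hypot(*d),np.arctan2(d[1],d[0]))
m=np.mean(L,0);print('rack c',m,'far bay', m+.05*(lambda d:d/np.hypot(*d))(L[0]-L[1]))
go(.539,.342,.12,1.384)
E
```

```text
round [0.5271 0.3273]
square [0.5337 0.3641]
bar [0.5535 0.3594]
(array([0.54002209, 0.34492992]), np.float64(1.4238270058318503), array([3.46928245e-04, 2.00325847e-05, 3.38787515e-04]))
rack x dir 0.19946655231223723 -0.16652703374363148
rack x dir 0.19921154688338977 -0.1557340671770424
rack c [0.49280562 0.35087943] far bay [0.54211394 0.3425915 ]
row cm [ 62.17 -69.47  10.38] turn z -1.047 t 0.1
```

```bash
R='x'; python3 -m jog '[[62.3,-69.7,0,0,0,-1.075],[62.3,-69.7,0,0,0,-1.075],[62.3,-69.7,0,0,0,-1.075],[62.3,-69.7,0,0,0,-1.075],[62.3,-69.7,0,0,0,-1.075],[62.3,-69.7,0,0,0,-1.075],[62.3,-69.7,0,0,0,-1.075],[62.3,-69.7,0,0,0,-1.075]]' 100 25
python3 -c "
from h import *
go(.5405,.344,.22,1.412)"
```

```text
time_s: 0.9
ee_pos: [0.3348, -0.1476, 0.4047]
eef_rot: [3.141, 0.0, 1.417]
force: [1.0, -1.2, -0.2]
grip_width: 0.0942
grip_force: 0.0
row cm [51.73 12.79  0.43] turn z 0.005 t 0.9
```

```bash
python3 -m jog '[[51.7,12.8,0.5,0,0,0],[51.7,12.8,0.5,0,0,0],[51.7,12.8,0.5,0,0,0],[51.7,12.8,0.5,0,0,0],[51.7,12.8,0.5,0,0,0],[51.7,12.8,0.5,0,0,0],[51.7,12.8,0.5,0,0,0],[51.7,12.8,0.5,0,0,0]]'
python3 -c "
from h import *
go(.5405,.344,.22,1.412)"
```

```text
time_s: 1.7
ee_pos: [0.4915, 0.2209, 0.4006]
eef_rot: [-3.141, 0.0, 1.412]
force: [0.5, -0.4, 1.0]
grip_width: 0.094
grip_force: 0.0
row cm [12.93  2.89  0.02] turn z 0.0 t 1.7
```

```bash
python3 -m jog '[[12.9,2.9,0,0,0,0],[12.9,2.9,0,0,0,0],[12.9,2.9,0,0,0,0],[12.9,2.9,0,0,0,0],[12.9,2.9,8,0,0,0],[12.9,2.9,12,0,0,0],[12.9,2.9,12,0,0,0],[12.9,2.9,12,0,0,0]]'
python3 -c "
from h import *
go(.5405,.344,.0405,1.412)"
```

```text
time_s: 2.5
ee_pos: [0.5397, 0.3405, 0.2775]
eef_rot: [-3.137, 0.004, 1.411]
force: [1.0, -1.5, 1.1]
grip_width: 0.0938
grip_force: 0.0
row cm [0.36 0.02 5.66] turn z -0.001 t 2.5
```

```bash
python3 -m jog '[[0,0,0,0,0,0],[0,0,0,0,0,0],[0,0,0,0,0,0]]'
python3 -c "
from h import *
go(.5405,.344,.0405,1.412)"
```

```text
time_s: 2.8
ee_pos: [0.5404, 0.3414, 0.2827]
eef_rot: [3.14, -0.002, 1.412]
force: [-0.6, -1.4, 1.0]
grip_width: 0.0938
grip_force: 0.0
row cm [ 0.26 -0.03  6.18] turn z -0.0 t 2.8
```

```bash
python3 -m jog '[[0.3,0,3,0,0,0],[0.3,0,5,0,0,0],[0.3,0,6,0,0,0],[0.3,0,6,0,0,0],[0.3,0,6,0,0,0]]'
python3 -c "
from h import *
go(.5405,.344,.0405,1.412)"
```

```text
time_s: 3.3
ee_pos: [0.541, 0.3445, 0.2222]
eef_rot: [3.14, -0.001, 1.412]
force: [0.0, 0.3, -0.3]
grip_width: 0.094
grip_force: 0.0
row cm [-0.06 -0.04  0.13] turn z -0.0 t 3.3
```

```bash
python3 -m jog '[[0,0,0.1,0,0,0],[0,0,0.1,0,0,0],[0,0,0.1,0,0,0],[0,0,0.1,0,0,0],[0,0,0.1,0,0,0],[0,0,0.1,0,0,0],[0,0,0.1,0,0,0],[0,0,0.1,0,0,0]]' 20 25
python3 -m jog '[[0,0,0,0,0,0],[0,0,-2,0,0,0],[0,0,-4,0,0,0],[0,0,-6,0,0,0],[0,0,-8,0,0,0],[0,0,-8,0,0,0],[0,0,-8,0,0,0]]'
python3 -c "
from h import *
o=ctrl.get_obs();print(o['force'])
go(.44,.2,.10,1.412)"
```

```text
time_s: 4.1
ee_pos: [0.5407, 0.3443, 0.2199]
eef_rot: [3.142, 0.0, 1.412]
force: [0.8, -0.3, -0.3]
grip_width: 0.0398
grip_force: 25.0
time_s: 4.8
ee_pos: [0.5406, 0.3443, 0.2993]
eef_rot: [-3.141, 0.0, 1.412]
force: [-0.4, 0.3, -1.9]
grip_width: 0.0401
grip_force: 25.0
[-0.35727491  0.25215452 -1.91887147]
row cm [-15.84  -7.65   1.89] turn z -0.0 t 4.8
```

```bash
python3 -m jog '[[-4,-2,0,0,0,0],[-8,-4,0,0,0,0],[-12,-6,0,0,0,0],[-15.8,-7.6,0,0,0,0],[-15.8,-7.6,4,0,0,0],[-15.8,-7.6,7,0,0,0],[-15.8,-7.6,8,0,0,0],[-15.8,-7.6,8,0,0,0]]'
python3 -m jog '[[0,0,0,0,0,0],[0,0,0,0,0,0]]'
python3 -c "
from h import *
go(.44,.2,.0203,1.412)"
```

```text
time_s: 5.6
ee_pos: [0.4404, 0.2003, 0.2184]
eef_rot: [-3.138, 0.002, 1.412]
force: [0.6, 0.4, -0.5]
grip_width: 0.0401
grip_force: 25.0
time_s: 5.8
ee_pos: [0.441, 0.2006, 0.2209]
eef_rot: [3.14, -0.001, 1.412]
force: [0.1, 0.3, 0.1]
grip_width: 0.0397
grip_force: 25.0
row cm [-0.08 -0.09  2.02] turn z 0.0 t 5.8
```

```bash
python3 -m jog '[[0,0,0.7,0,0,0],[0,0,1.3,0,0,0],[0,0,1.7,0,0,0],[0,0,1.9,0,0,0],[0,0,1.95,0,0,0],[0,0,1.95,0,0,0]]'
python3 -c "
from h import *
print(ctrl.get_obs()['force']);go(.44,.2,.0195,1.412)"
```

```text
time_s: 6.4
ee_pos: [0.4407, 0.2004, 0.2004]
eef_rot: [-3.142, 0.0, 1.412]
force: [-0.9, -0.1, -1.0]
grip_width: 0.0398
grip_force: 25.0
[-0.8588113  -0.0935705  -1.04601776]
row cm [-0.05 -0.06  0.05] turn z -0.0 t 6.4
```

```bash
python3 -m jog '[[0,0,0.05,0,0,0],[0,0,0.05,0,0,0],[0,0,0.05,0,0,0],[0,0,0.05,0,0,0]]' 100
python3 -m jog '[[0,0,-2,0,0,0],[0,0,-5,0,0,0],[0,0,-6,0,0,-0.15],[0,0,-6,0,0,-0.3],[0,0,-6,0,0,-0.45],[0,0,-6,0,0,-0.6],[0,0,-6,0,0,-0.75],[0,0,-6,0,0,-0.9]]'
python3 -m jog '[[0,0,0,0,0,-0.15],[0,0,0,0,0,-0.3],[0,0,0,0,0,-0.45],[0,0,0,0,0,-0.6],[0,0,0,0,0,-0.671],[0,0,0,0,0,-0.671],[0,0,0,0,0,-0.671]]'
python3 - <<'E'
from h import *
c=cam('scene'); u,v=proj(c,(.4405,.2,.01)).astype(int); 
cv2.imwrite('pics/bench.png',cv2.resize(c[0][v-60:v+60,u-80:u+80],None,fx=5,fy=5,interpolation=cv2.INTER_CUBIC))
print(pads(c,.015,(.38,.15),(.5,.26)))
go(.4405,.2003,.0205,2.983)
E
```

```text
time_s: 6.8
ee_pos: [0.4407, 0.2004, 0.2]
eef_rot: [3.141, -0.0, 1.412]
force: [0.0, -0.5, 0.4]
grip_width: 0.0682
grip_force: 0.0
time_s: 7.6
ee_pos: [0.4406, 0.2004, 0.2599]
eef_rot: [3.142, 0.0, 2.318]
force: [-0.1, 0.4, 0.4]
grip_width: 0.0936
grip_force: 0.0
time_s: 8.3
ee_pos: [0.4407, 0.2004, 0.2599]
eef_rot: [3.142, 0.0, 2.98]
force: [-0.3, -0.1, -0.9]
grip_width: 0.0941
grip_force: 0.0
[]
row cm [ 0.01 -0.01  5.9 ] turn z -0.002 t 8.35
```

View pics/bench.png

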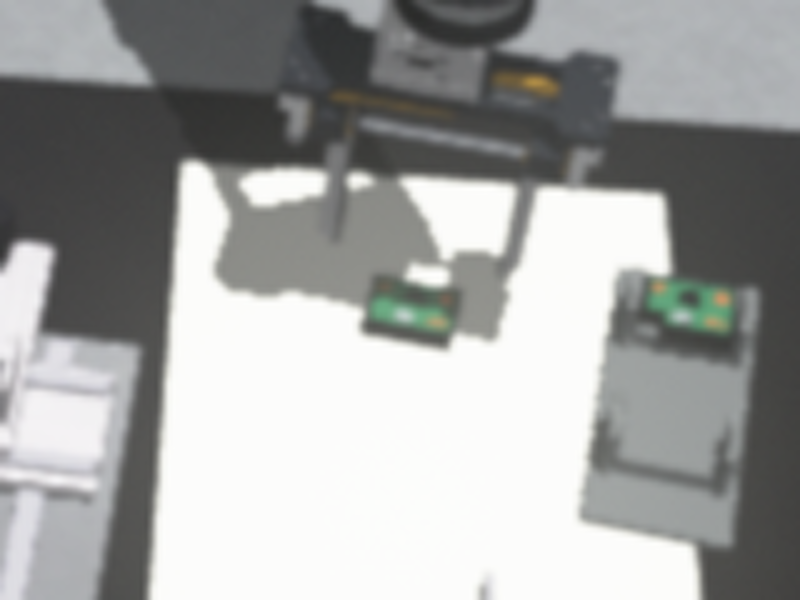

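The board lies flat on the paper at (412,310), pads up. The open fingers straddle its ends at (340,235) and (510,265), and the chipped board is still in the rack. Next I grip it by the ends.

```bash
python3 -m jog '[[0,0,3,0,0,0],[0,0,5,0,0,0],[0,0,5.7,0,0,0],[0,0,5.9,0,0,0],[0,0,5.9,0,0,0],[0,0,5.9,0,0,0]]' 
python3 -m jog '[[0,0,0,0,0,0],[0,0,0,0,0,0],[0,0,0,0,0,0],[0,0,0,0,0,0],[0,0,0,0,0,0],[0,0,0,0,0,0],[0,0,0,0,0,0]]' 40 25
python3 -m jog '[[0,0,-2,0,0,0],[0,0,-5,0,0,0],[0,0,-9,0,0,0],[0,0,-12,0,0,0.15],[0,0,-12,0,0,0.3],[0,0,-12,0,0,0.45],[0,0,-12,0,0,0.6],[0,0,-12,0,0,0.75]]'
python3 -c "
from h import *
go(.5605,-.0545,.14,1.507)"
```

```text
time_s: 8.95
ee_pos: [0.4409, 0.2005, 0.2018]
eef_rot: [3.141, 0.001, 2.983]
force: [0.4, 0.4, -0.1]
grip_width: 0.0941
grip_force: 0.0
time_s: 9.65
ee_pos: [0.4407, 0.2004, 0.2009]
eef_rot: [3.141, 0.0, 2.983]
force: [-0.6, 0.8, 1.0]
grip_width: 0.0538
grip_force: 25.0
time_s: 10.45
ee_pos: [0.4406, 0.2003, 0.3208]
eef_rot: [-3.141, -0.0, 2.227]
force: [-0.2, 0.2, -0.5]
grip_width: 0.0537
grip_force: 25.0
row cm [-27.51  -6.03   0.04] turn z 0.72 t 10.45
```

```bash
python3 -m jog '[[-4,-1,0,0,0,0.15],[-8,-2,0,0,0,0.3],[-12,-3,0,0,0,0.45],[-16,-4,0,0,0,0.6],[-20,-5,0,0,0,0.72],[-24,-5.5,0,0,0,0.72],[-27.5,-6,0,0,0,0.72],[-27.5,-6,0,0,0,0.72]]'
python3 -m jog '[[0,0,0,0,0,0],[0,0,0,0,0,0],[0,0,0,0,0,0]]'
python3 - <<'E'
from h import *
T=list(np.load('top0.npz').values()); S=list(np.load('scene0.npz').values())
for n,c in(('T',T),('S',S)):
    u,v=proj(c,(.5605,-.0545,.057)).astype(int); g=c[0][v-12:v+13,u-12:u+13].mean(2)
    m=(g<125).astype(np.uint8); k,l,st,ce=cv2.connectedComponentsWithStats(m,connectivity=4); i=l[12,12]
    w=np.clip(200-g,0,120)/120
    mm=cv2.dilate((l==i).astype(np.uint8),np.ones((3,3))); ys,xs=np.nonzero(mm); ww=w[ys,xs]
    cu,cv=u-12+(ww*xs).sum()/ww.sum(),v-12+(ww*ys).sum()/ww.sum()
    print(n,g[12,12],st[i],(cu,cv),ray(c,cu,cv,.057))
    print(g[::1,12].astype(int),g[12].astype(int),u,v)
go(.5605,-.0545,.0775,1.507)
E
```

```text
time_s: 11.25
ee_pos: [0.5634, -0.0566, 0.3204]
eef_rot: [-3.142, 0.0, 1.509]
force: [0.8, 1.0, -1.0]
grip_width: 0.0537
grip_force: 25.0
time_s: 11.55
ee_pos: [0.5621, -0.0525, 0.321]
eef_rot: [-3.142, -0.0, 1.514]
force: [0.9, 0.1, 0.5]
grip_width: 0.0538
grip_force: 25.0
T 92.33333333333333 [  4   5  17  15 222] (np.float64(301.226814159292), np.float64(235.99919089759797)) [ 0.56073875 -0.0542031   0.057     ]
[228 227 227 229 217 146  93  88  91  93  93  92  92  91  91  92  91  89
  91 140 217 227 226 226 226] [182 191 203 194 115  84  91  92  92  91  92  92  92  91  91  91  91  91
  91  89 101 159 206 172 167] 301 236
S 101.33333333333333 [  4   9  18  13 174] (np.float64(257.67727124183006), np.float64(204.25903594771242)) [ 0.57057959 -0.05183338  0.057     ]
[222 222 222 222 222 223 223 221 201 145 106 101 101 100 101 101  99  98
  90  82 116 176 218 224 222] [196 189 185 201 190 147 111 101 100 101 101 101 101 101 101 101 102 101
 101 102 122 173 200 178 173] 257 201
row cm [-0.21 -0.15  6.31] turn z 0.007 t 11.55
```

```bash
python3 -m jog '[[-0.2,-0.15,1.5,0,0,0],[-0.2,-0.15,2.7,0,0,0],[-0.2,-0.15,3.2,0,0,0.007],[-0.2,-0.15,3.2,0,0,0.007],[-0.2,-0.15,3.2,0,0,0.007]]'
python3 - <<'E'
from h import *
o=ctrl.get_obs(); print(o['ee_pos'],o['eef_rot'][2])
for n in('scene','top'):
    c=cam(n); np.savez(f'{n}1.npz',*c)
    zt=o['ee_pos'][2]-.1804-.0205+.014
    u,v=proj(c,(*o['ee_pos'][:2],zt)); print('pred',u,v)
    h=cv2.cvtColor(c[0],cv2.COLOR_BGR2HSV); m=cv2.inRange(h,(45,60,30),(85,255,255))
    k,l,st,ce=cv2.connectedComponentsWithStats(m)
    for i in range(1,k):
        if st[i,4]>15 and abs(ce[i]-[u,v]).max()<25: print(n,st[i],ce[i].round(2),ray(c,*ce[i],zt))
    U,V=int(u),int(v)
    if n=='scene': cv2.imwrite('pics/held.png',cv2.resize(c[0][V-30:V+30,U-40:U+40],None,fx=10,fy=10,interpolation=cv2.INTER_CUBIC)); print(U-40,V-30)
E
```

```text
time_s: 12.05
ee_pos: [0.5609, -0.0552, 0.2892]
eef_rot: [3.141, 0.0, 1.506]
force: [0.3, -1.0, 0.0]
grip_width: 0.0534
grip_force: 25.0
[ 0.56086505 -0.05515645  0.28921167] 1.5059935331284982
pred 256.64373295140933 190.5993775669231
216 160
pred 302.580587782423 235.24505803815433
```

View pics/held.png

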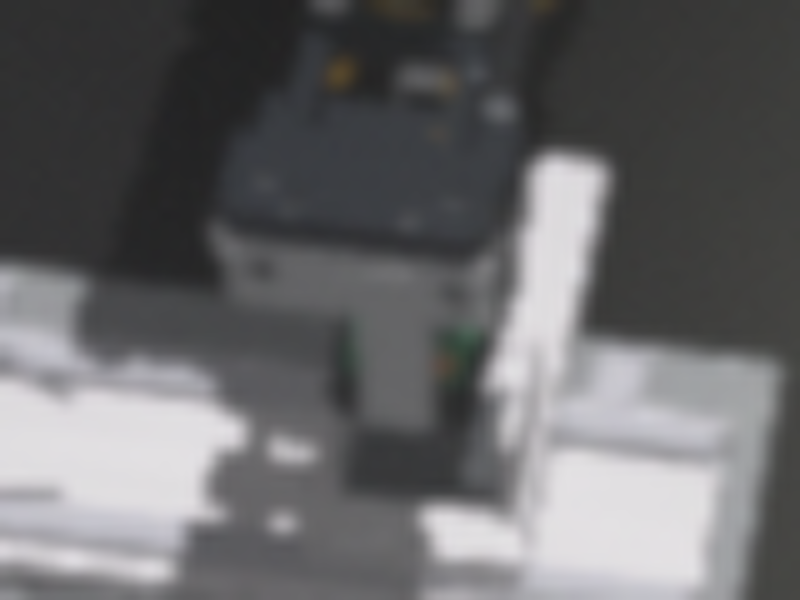

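```bash
python3 - <<'E'
from h import *
S=list(np.load('scene1.npz').values()); S0=list(np.load('scene0.npz').values())
for X in((.598,-.0576,.0902),(.588,-.0570,.0902),(.598,-.0576,.11)): print(((proj(S,X)-[216,160]+.5)*10).round(1))
g=S[0].mean(2).astype(int); print(g[194:204,246:274])
# rail far ends (stage +x end, tops z .079) expected pixel for nest y hypotheses, initial image
g=S0[0].mean(2).astype(int)
th=-.064; ex=np.array([np.cos(th),np.sin(th)]); ey=np.array([-np.sin(th),np.cos(th)])
for ny in(-.0515,-.0545):
    for yy in(-.0273,-.0223,.0223,.0273):
        print(ny,yy,[ (proj(S0,(*(np.array([.5605,ny])+sx*ex+yy*ey),.079))).round(1) for sx in(.022,0)])
for r in(198,200,202,204): print(r,g[r,240:276])
E
```

```text
[388.4 442. ]
[394.6 414.4]
[387.2 393.4]
[[ 74  74  71  62  61  80  95 100 100 102 101 100  94  79  66  62  65  64
   71 119 181 207 211 204 211 214 182 151]
 [ 76  75  71  60  58  75  92  99 101 101 101 101  95  82  70  64  58  55
   79 141 193 210 208 194 204 214 183 156]
 [ 81  79  74  60  56  72  90  99 101 102 102 101  95  83  72  64  56  57
  102 171 211 220 212 188 200 211 183 159]
 [ 90  88  79  62  53  67  89  98 101 101 101 100  95  82  68  59  54  66
  120 182 213 222 209 184 195 197 173 158]
 [ 92  89  76  59  50  64  88  99 101 101 101 101  94  76  60  54  51  73
  128 172 191 208 197 178 191 185 167 162]
 [ 92  89  77  60  50  65  87  99 102 102 101 100  93  74  55  47  47  65
  107 135 160 189 180 172 191 181 174 177]
 [ 93  92  86  69  57  67  87  98 101 102 102 101  93  74  53  45  47  62
   89 115 159 193 177 171 195 190 191 198]
 [ 98  97  95  83  71  72  86  94  97  99  99  99  93  74  54  47  49  67
   88 119 171 199 177 172 197 194 192 198]
 [102 101  99  92  83  76  77  82  84  87  90  91  86  72  57  51  56  75
   93 124 180 192 169 174 185 179 181 188]
 [112
[... 516 characters left out ...]
7, 203.1]), array([265. , 197.2])]
-0.0545 0.0273 [array([265.5, 203.4]), array([266.8, 197.4])]
198 [188 190 191 193 196 196 197 199 206 209 176 130 114 119 124 130 138 145
 149 158 170 179 189 195 197 196 196 209 198 179 192 186 168 163 170 186]
200 [178 175 172 168 169 170 166 174 205 202 158 116 102 101 101 100 101 101
 102 101 102 102 102 103 106 119 160 193 178 172 196 191 191 199 200 201]
202 [223 224 223 222 220 220 216 206 194 166 127 106 101 101 101 101 101 100
 102 101 102 101 102 102 102 127 180 193 169 176 186 180 181 188 193 195]
204 [224 224 224 225 225 225 220 187 145 121 109 102  99  99 100 101 101 101
 101 101 101 101 101 101 101 120 158 159 159 187 181 169 172 173 173 169]
```

The held board's front end sits between the rails in the picture. The finger is at (397,420), the board frame runs from x = 340 to 480, and the right rail starts at about x = 495. The scene camera reads about 2 mm too far in +y here, so in robot coordinates the nest is near (0.562, -0.053).

```bash
python3 -m jog '[[0,0,0,0,0,0],[0,0,0,0,0,0],[0,0,0,0,0,0]]'; python3 -c "
from h import *
go(.562,-.053,.0777,1.507)"
```

```text
time_s: 12.45
ee_pos: [0.5608, -0.0553, 0.289]
eef_rot: [3.141, 0.0, 1.506]
force: [0.1, 0.6, -0.6]
grip_width: 0.0536
grip_force: 25.0
row cm [0.24 0.11 3.09] turn z -0.001 t 12.45
```

```bash
python3 -m jog '[[0.25,0.1,0,0,0,0],[0.25,0.1,0,0,0,0],[0.25,0.1,0.4,0,0,0],[0.25,0.1,0.8,0,0,0],[0.25,0.1,1.2,0,0,0],[0.25,0.1,1.6,0,0,0],[0.25,0.1,1.6,0,0,0],[0.25,0.1,1.6,0,0,0]]'; python3 -c "
from h import *
go(.562,-.053,.0777,1.507);print(ctrl.get_obs()['moment'])"
```

```text
time_s: 13.25
ee_pos: [0.5619, -0.0529, 0.2728]
eef_rot: [-3.141, -0.0, 1.506]
force: [0.4, -0.0, -0.9]
grip_width: 0.0537
grip_force: 25.0
row cm [-0.01  0.01  1.47] turn z -0.001 t 13.25
[-0.01284618 -0.08476876 -0.01796629]
```

```bash
python3 -m jog '[[0,0,0.4,0,0,0],[0,0,0.8,0,0,0],[0,0,1.1,0,0,0],[0,0,1.3,0,0,0],[0,0,1.4,0,0,0],[0,0,1.4,0,0,0],[0,0,1.4,0,0,0]]'; python3 -m jog '[[0,0,0.03,0,0,0],[0,0,0.06,0,0,0],[0,0,0.08,0,0,0],[0,0,0.08,0,0,0],[0,0,0.08,0,0,0]]'
```

```text
time_s: 13.95
ee_pos: [0.562, -0.0529, 0.259]
eef_rot: [3.141, 0.0, 1.506]
force: [0.5, 0.3, -0.6]
grip_width: 0.0535
grip_force: 25.0
time_s: 14.45
ee_pos: [0.5619, -0.0529, 0.2581]
eef_rot: [3.142, -0.0, 1.506]
force: [0.3, 0.1, -1.0]
grip_width: 0.054
grip_force: 25.0
```

```bash
for i in 1 2; do :; done; python3 -m jog '[[0,0,0.03,0,0,0],[0,0,0.03,0,0,0],[0,0,0.03,0,0,0]]'; python3 -m jog '[[0,0,0.03,0,0,0],[0,0,0.03,0,0,0],[0,0,0.03,0,0,0]]'; python3 -m jog '[[0,0,0.03,0,0,0],[0,0,0.03,0,0,0],[0,0,0.03,0,0,0]]'
```

```text
time_s: 14.75
ee_pos: [0.5619, -0.0529, 0.2579]
eef_rot: [3.141, 0.0, 1.506]
force: [-0.8, 0.2, 1.6]
grip_width: 0.0538
grip_force: 25.0
time_s: 15.05
ee_pos: [0.562, -0.0529, 0.2579]
eef_rot: [3.141, 0.0, 1.506]
force: [-1.7, 0.7, 5.0]
grip_width: 0.0535
grip_force: 25.0
time_s: 15.35
ee_pos: [0.5621, -0.0529, 0.2579]
eef_rot: [3.14, 0.0, 1.506]
force: [-2.2, -0.1, 8.3]
grip_width: 0.0539
grip_force: 25.0
```

```bash
python3 -m jog '[[0,0,-0.06,0,0,0],[0,0,-0.06,0,0,0],[0,0,-0.06,0,0,0],[0,0,-0.06,0,0,0]]' 75
python3 -m jog '[[0,0,-1,0,0,0],[0,0,-3,0,0,0],[0,0,-6,0,0,0],[0,0,-10,0,0,0],[0,-3,-10,0,0,0.15],[0,-6,-10,0,0,0.3],[0,-9,-10,0,0,0.45],[0,-10,-10,0,0,0.6]]'
python3 -c "
from h import *
go(.462,-.048,.17,-.065)"
```

```text
time_s: 15.75
ee_pos: [0.5619, -0.0529, 0.2576]
eef_rot: [-3.141, -0.0, 1.506]
force: [-0.4, 0.0, -0.8]
grip_width: 0.0705
grip_force: 0.0
time_s: 16.55
ee_pos: [0.4602, -0.0462, 0.3586]
eef_rot: [3.141, -0.0, 0.9]
force: [1.0, 0.2, -0.2]
grip_width: 0.0706
grip_force: 0.0
row cm [-0.03  0.26  0.82] turn z 0.965 t 16.55
```

```bash
python3 -m jog '[[0,0.2,0,0,0,0.15],[0,0.2,0,0,0,0.3],[0,0.2,0,0,0,0.45],[0,0.2,0,0,0,0.6],[0,0.2,0,0,0,0.75],[0,0.2,0,0,0,0.9],[0,0.2,0,0,0,0.965],[0,0.2,0,0,0,0.965]]'
python3 - <<'E'
from h import *
for n in('top','scene'):
    c=cam(n); np.savez(f'{n}2.npz',*c); u,v=proj(c,(.5605,-.0545,.07)).astype(int)
    a=cv2.resize(c[0][v-30:v+30,u-20:u+20],None,fx=10,fy=10,interpolation=cv2.INTER_CUBIC); 
    o=a if n=='top' else np.hstack([o,a]); print(n,u-20,v-30)
    f=c[0].astype(int); h=cv2.cvtColor(c[0],cv2.COLOR_BGR2HSV)
    m=cv2.inRange(h,(45,60,30),(85,255,255)); m[:v-12]=0; m[v+12:]=0; m[:,:u-15]=0; m[:,u+15:]=0
    ys,xs=np.nonzero(m); print(len(xs),ray(c,(xs.min()+xs.max())/2,(ys.min()+ys.max())/2,.071))
    d=f[...,2]-f[...,1]; print(d[v-8:v+9,u-9:u+11])
cv2.imwrite('pics/placed.png',o)
E
```

```text
time_s: 17.35
ee_pos: [0.4636, -0.0476, 0.3585]
eef_rot: [3.141, -0.001, -0.06]
force: [-0.7, -0.3, 1.0]
grip_width: 0.0709
grip_force: 0.0
top 281 205
187 [ 0.5602397  -0.05285798  0.071     ]
[[  4   3  -1 -22 -35 -13   8   2 -30 -47 -47 -47 -45 -28  -9 -18 -24  -4
    4   4]
 [  4   3  -3 -23 -20  26  61  52  -3 -49 -54 -54 -44  -1  38   8 -28 -10
    3   2]
 [  4   3  -6 -25 -16  29  63  54  -1 -48 -53 -53 -41   8  49  14 -28 -10
    3   2]
 [  4   3  -9 -28 -33  -7  14   7 -25 -49 -53 -54 -41   9  47  13 -27  -8
    3   1]
 [  4   3  -8 -31 -46 -44 -38 -40 -47 -52 -53 -53 -43   2  39   8 -29  -8
    4   3]
 [  4   2  -9 -32 -49 -52 -51 -52 -52 -53 -52 -53 -48 -23   2 -16 -35  -8
    3   4]
 [  4   2  -9 -31 -48 -48 -41 -44 -45 -46 -49 -53 -53 -49 -43 -46 -41  -8
    3   4]
 [  3   2  -9 -31 -48 -43 -22 -14 -16 -21 -35 -51 -54 -53 -53 -52 -42  -8
    3   2]
 [  2   1 -12 -34 -49 -42 -13   3   2  -7 -30 -49 -47 -36 -33 -41 -39  -7
    3   2]
 [  3   1 -13 -36 -49 -41 -13   3   2  -8 -30 -46 -33 -12  -9 -22 -31  -6
    3   2]
 [  3   2 -12 -36 -48 -43 -15  -1  -3 -13 -34 -46 -28  -
[... 1341 characters left out ...]
 -48 -26
   -2   2]
 [  1   2   2  -6 -32 -40 -37 -41 -52 -55 -36 -15  -5  -9 -27 -46 -44 -19
   -1   2]
 [  1   1   1 -11 -39 -43 -44 -54 -60 -56 -41 -26 -19 -21 -38 -50 -38 -11
    1   3]
 [  1   1  -1 -18 -31 -13 -17 -43 -61 -61 -53 -47 -39 -38 -50 -53 -37  -6
    2   2]
 [  3   1  -4 -25 -17  20   7 -36 -60 -62 -60 -52 -40 -39 -49 -51 -32  -3
    2   2]
 [  3   2  -6 -26  -7  26   5 -42 -61 -62 -53 -25   0  -2 -27 -42 -26  -2
    3   3]
 [  2   1  -7 -23  -8   9 -14 -47 -59 -59 -41   6  40  34  -5 -32 -20  -1
    2   2]
 [  2   1  -4 -14 -16 -15 -26 -39 -46 -49 -34   5  31  24  -8 -26 -13  -1
    2   2]
 [  1   1   0  -4  -8 -11 -12 -15 -17 -20 -17  -5   1  -7 -20 -20  -6   0
    1   1]]
```

View pics/placed.png

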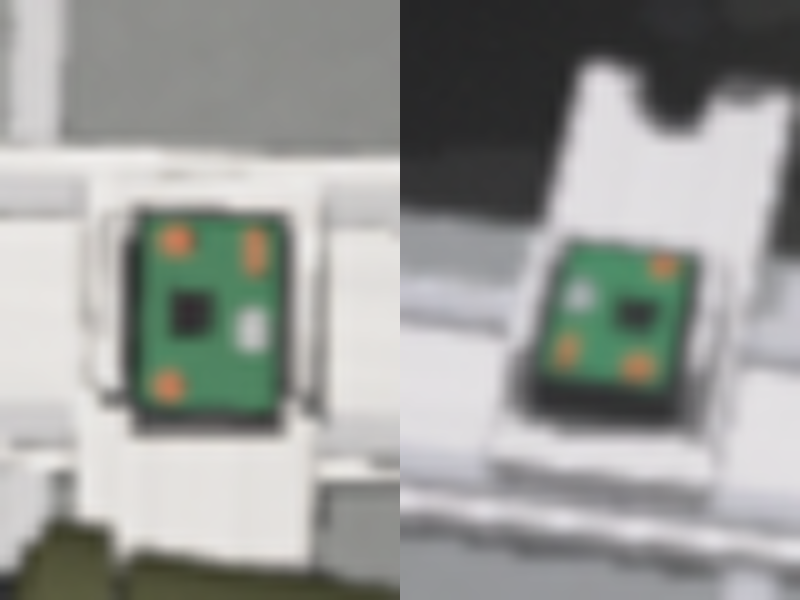

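The board lies flat in the nest, pads up and central between the rails. In the top half of the picture the round pad is at (168,387), the square at (177,240) and the bar at (255,250). Next I work out the slide distances from pads to needle tip in both cameras.

```bash
cat >> h.py <<'E'
def padpx(c,u,v,r=3):
    u,v=int(round(u)),int(round(v)); f=c[0].astype(float); d=f[...,2]-f[...,1]
    s=d[v-r:v+r+1,u-r:u+r+1]; w=np.clip(s+15,0,None); yy,xx=np.mgrid[v-r:v+r+1,u-r:u+r+1]
    return (w*xx).sum()/w.sum(),(w*yy).sum()/w.sum()
E
python3 - <<'E'
from h import *
th=-.064; Rs=np.array([[np.cos(th),-np.sin(th)],[np.sin(th),np.cos(th)]])
px={'top2':(281,205,0,dict(round=(168,387),square=(177,240),bar=(255,250))),'scene2':(237,168,400,dict(round=(663,265),square=(638,366),bar=(567,350)))}
px['scene2'][3].update(round=(663,265))
tipc={'top2':ray(list(np.load('top0.npz').values()),260+425.5/5.3-.5,180+241.5/5.3-.5,.085),'scene2':ray(list(np.load('scene0.npz').values()),160+355.5/5.7-.5,160+222.5/5.7-.5,.085)}
for n,(u0,v0,ox,ps) in px.items():
    c=list(np.load(n+'.npz').values())
    q={k:ray(c,*padpx(c,u0+(p[0]-ox)/10-.5,v0+p[1]/10-.5,3 if n=='top2' else 2),.072) for k,p in ps.items()}
    ce,yaw,res=fit(q); print(n,'board',ce.round(4),yaw.round(3),res.round(4),'tip',tipc[n].round(4))
    for k in q:
        X=ce+np.array([[np.cos(th),-np.sin(th)],[np.sin(th),np.cos(th)]])@np.array(P[k])/1e3
        print(k,'world shift to tip mm',((tipc[n][:2]-X)*1e3).round(1),'stage',(Rs.T@(tipc[n][:2]-X)*1e3).round(1))
go(.462,-.0465,.08,-.064)
E
```

```text
top2 board [ 0.561  -0.0542] -0.078 [0.0019 0.0019 0.0006] tip [ 0.5847 -0.151   0.085 ]
round world shift to tip mm [  42. -108.] stage [  48.8 -105.1]
square world shift to tip mm [   5.1 -104.6] stage [  11.8 -104.1]
bar world shift to tip mm [  8.4 -84.8] stage [ 13.8 -84.1]
scene2 board [ 0.5633 -0.051 ] -0.054 [0.0025 0.0019 0.0007] tip [ 0.5834 -0.1484  0.085 ]
round world shift to tip mm [  38.5 -108.5] stage [  45.4 -105.9]
square world shift to tip mm [   1.6 -105.2] stage [   8.4 -104.9]
bar world shift to tip mm [  4.9 -85.4] stage [ 10.4 -84.9]
row cm [-0.17 -0.1   9.78] turn z 0.007 t 17.45
```

```bash
python3 -m jog '[[-0.1,-0.1,1,0,0,-0.15],[-0.1,-0.1,2,0,0,-0.3],[-0.1,-0.1,3,0,0,-0.45],[-0.1,-0.1,4,0,0,-0.6],[-0.1,-0.1,4,0,0,-0.75],[-0.1,-0.1,4,0,0,-0.9],[-0.1,-0.1,4,0,0,-1.05],[-0.1,-0.1,4,0,0,-1.2]]'
python3 -m jog '[[0,0,0,0,0,-0.15],[0,0,0,0,0,-0.3],[0,0,0,0,0,-0.367],[0,0,0,0,0,-0.367],[0,0,0,0,0,-0.367]]'
python3 -c "
from h import *
go(.4622,-.0465,.085,1.507)"
```

```text
time_s: 18.25
ee_pos: [0.4628, -0.0466, 0.318]
eef_rot: [3.141, -0.0, 1.149]
force: [-0.5, -0.2, 0.1]
grip_width: 0.0705
grip_force: 0.0
time_s: 18.75
ee_pos: [0.4628, -0.0466, 0.3179]
eef_rot: [3.141, 0.0, 1.507]
force: [-0.1, -0.3, 1.3]
grip_width: 0.0704
grip_force: 0.0
row cm [ 0.   -0.06  5.25] turn z -0.0 t 18.75
```

```bash
python3 -m jog '[[0,-0.05,2,0,0,0],[0,-0.05,4,0,0,0],[0,-0.05,5,0,0,0],[0,-0.05,5.2,0,0,0],[0,-0.05,5.2,0,0,0],[0,-0.05,5.2,0,0,0]]'
python3 -m jog '[[0,0,0,0,0,0],[0,0,0,0,0,0],[0,0,0,0,0,0],[0,0,0,0,0,0]]' 27 10
python3 -m jog '[[0,0,0,0,0,0],[0,0,0,0,0,0],[0,0,0,0,0,0]]' 10 30
```

```text
time_s: 19.35
ee_pos: [0.4625, -0.0466, 0.2666]
eef_rot: [3.14, 0.0, 1.508]
force: [0.0, -0.1, 0.2]
grip_width: 0.0705
grip_force: 0.0
time_s: 19.75
ee_pos: [0.4623, -0.0465, 0.2659]
eef_rot: [3.141, 0.0, 1.508]
force: [-0.7, -0.0, 0.6]
grip_width: 0.0418
grip_force: 0.0
time_s: 20.05
ee_pos: [0.4623, -0.0465, 0.2658]
eef_rot: [3.141, -0.0, 1.508]
force: [1.1, -0.3, 0.5]
grip_width: 0.0213
grip_force: 30.0
```

```bash
python3 - <<'E'
from h import *
c=cam('top'); h=cv2.cvtColor(c[0],cv2.COLOR_BGR2HSV); u,v=proj(c,(.5605,-.0545,.07)).astype(int)
m=cv2.inRange(h,(45,60,30),(85,255,255)); m[:v-12]=0; m[v+12:]=0; m[:,:u-15]=0; m[:,u+15:]=0
ys,xs=np.nonzero(m); print(len(xs),ray(c,(xs.min()+xs.max())/2,(ys.min()+ys.max())/2,.071))
c=list(np.load('top2.npz').values());m2=cv2.inRange(cv2.cvtColor(c[0],cv2.COLOR_BGR2HSV),(45,60,30),(85,255,255)); m2[:v-12]=0; m2[v+12:]=0; m2[:,:u-15]=0; m2[:,u+15:]=0
for q in(m,m2): ys,xs=np.nonzero(q); print(xs.mean(),ys.mean(),ys.min(),ys.max())
E
python3 -m jog '[[0,-0.1,0,0,0,0],[0,-0.2,0,0,0,0],[0,-0.3,0,0,0,0],[0,-0.4,0,0,0,0]]'
python3 -m jog '[[0,-0.1,0,0,0,0],[0,-0.2,0,0,0,0],[0,-0.2,0,0,0,0]]'
python3 -m jog '[[0,-0.1,0,0,0,0],[0,-0.2,0,0,0,0],[0,-0.2,0,0,0,0]]'
```

```text
98 [ 0.56786423 -0.05438102  0.071     ]
301.1224489795918 232.80612244897958 228 238
301.3582887700535 236.45454545454547 227 245
time_s: 20.5
ee_pos: [0.4582, -0.0463, 0.2658]
eef_rot: [3.141, -0.0, 1.508]
force: [1.6, -0.1, 0.1]
grip_width: 0.0211
grip_force: 30.0
time_s: 20.8
ee_pos: [0.4561, -0.0461, 0.2658]
eef_rot: [-3.141, -0.0, 1.508]
force: [-0.4, 0.2, 2.1]
grip_width: 0.0215
grip_force: 30.0
time_s: 21.1
ee_pos: [0.4542, -0.046, 0.2658]
eef_rot: [-3.141, -0.0, 1.508]
force: [-0.5, 1.5, 1.4]
grip_width: 0.0212
grip_force: 30.0
```

```bash
python3 -m jog '[[0,-0.1,0,0,0,0],[0,-0.2,0,0,0,0],[0,-0.2,0,0,0,0]]' | sed -n '2p;4p'
python3 -m jog '[[0,-0.1,0,0,0,0],[0,-0.15,0,0,0,0],[0,-0.15,0,0,0,0]]'| sed -n '2p;4p'
python3 -m jog '[[0,-0.1,0,0,0,0],[0,-0.15,0,0,0,0],[0,-0.15,0,0,0,0]]'| sed -n '2p;4p'
```

```text
ee_pos: [0.4525, -0.0459, 0.2658]
force: [6.7, 0.5, -4.0]
ee_pos: [0.4517, -0.0459, 0.2659]
force: [19.5, 0.7, -12.8]
ee_pos: [0.4509, -0.0459, 0.266]
force: [31.0, -0.1, -24.5]
```

```bash
python3 -m jog '[[-0.2,0.12,0,0,0,0],[-0.6,0.35,0,0,0,0],[-1.2,0.7,0,0,0,0],[-1.9,1.1,0,0,0,0],[-2.6,1.55,0,0,0,0],[-3.3,1.95,0,0,0,0],[-4.0,2.35,0,0,0,0],[-4.7,2.8,0,0,0,0]]' | sed -n '2p;4p'
python3 -m jog '[[-0.7,0.4,0,0,0,0],[-1.4,0.8,0,0,0,0],[-2.1,1.2,0,0,0,0],[-2.8,1.65,0,0,0,0],[-3.5,2.05,0,0,0,0],[-4.2,2.5,0,0,0,0],[-4.7,2.75,0,0,0,0],[-5.0,2.95,0,0,0,0]]' | sed -n '2p;4p'
python3 -m jog '[[-0.3,0.15,0,0,0,0],[-0.5,0.28,0,0,0,0],[-0.7,0.4,0,0,0,0],[-0.84,0.46,0,0,0,0],[-0.84,0.46,0,0,0,0],[-0.84,0.46,0,0,0,0]]'
python3 - <<'E'
from h import *
o=[]
for n,s in(('top',20),('scene',20)):
    c=cam(n); np.savez(f'{n}3.npz',*c); u,v=proj(c,(.585,-.15,.08)).astype(int)
    o.append(cv2.resize(c[0][v-30:v+30,u-20:u+20],None,fx=10,fy=10,interpolation=cv2.INTER_CUBIC)); print(n,u-20,v-30)
cv2.imwrite('pics/round.png',np.hstack(o))
E
```

```text
ee_pos: [0.4745, -0.0951, 0.2658]
force: [-2.0, 2.0, 3.4]
ee_pos: [0.5008, -0.1467, 0.2658]
force: [-1.2, 2.1, 4.6]
time_s: 24.2
ee_pos: [0.5047, -0.1549, 0.2658]
eef_rot: [3.141, 0.001, 1.508]
force: [0.9, -1.4, 2.4]
grip_width: 0.0219
grip_force: 30.0
top 319 195
scene 201 170
```

View pics/round.png

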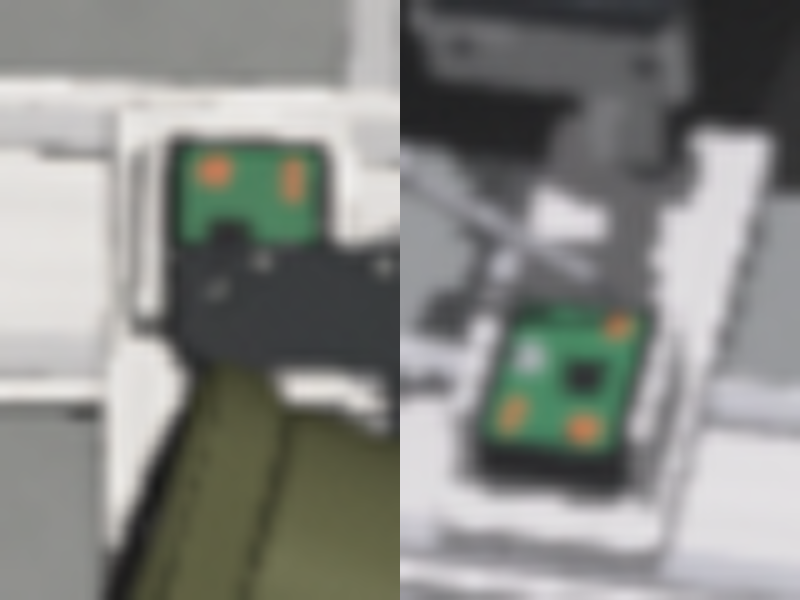

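In the scene half of the picture, the needle's bright part ends at about (595,275) and the round pad is at (620,325). The first picture put the tip further along, at the equivalent of (617,294), which would fit. The top view is covered by the gripper. I check the faded end numerically.

```bash
python3 - <<'E'
from h import *
for k in '30':
    c=list(np.load(f'scene{k}.npz').values()); print(k); print(c[0][190:206,212:230].mean(2).astype(int))
c=list(np.load('scene3.npz').values())
q={}
for n,p in dict(round=(620,325),square=(585,430),bar=(512,414)).items():
    uv=padpx(c,201+(p[0]-400)/10-.5,170+p[1]/10-.5,2); q[n]=ray(c,*uv,.072); print(n,np.round(uv,2),q[n].round(4))
print(fit(q))
print('tip px if above round seen', proj(c,(*q['round'][:2],.085)))
for X in((.5847,-.151,.085),(.5841,-.1503,.085)): print(proj(c,X))
E
```

```text
3
[[ 94 116 169 206 214 205 182 160 149 127 107 103 100 101 110 135 151 165]
 [110 130 183 215 222 220 215 209 197 157 116 102 101 102 123 173 199 208]
 [135 149 188 214 220 219 219 217 206 164 118 102 102 102 127 182 213 219]
 [145 155 178 196 199 196 195 193 184 150 113 103 102 104 131 185 215 220]
 [140 145 155 162 158 148 140 134 130 117 105 102 102 112 149 194 217 221]
 [152 130 128 139 146 142 134 121 109 103 102 101 102 123 174 209 219 222]
 [154 121 108 114 128 139 147 140 120 106 102 102 103 120 167 205 219 222]
 [139 110 102 102 106 116 130 134 120 104 101 102 103 109 142 191 218 222]
 [110  98  98 100 100 101 104 107 100  94  97 100 102 110 146 194 219 223]
 [ 93  85  88  91  94  93  92  92  91  87  90  97 100 115 158 201 220 222]
 [ 81  70  70  74  81  85  84  84  85  84  86  91  93 100 135 189 216 219]
 [ 68  61  62  68  79  86  86  82  82  84  93  96  92  83 116 181 207 215]
 [ 72  75  79  80  82  85  85  83  85  96 112 116 103  84 116 180 203 211]
 [ 93 109 113 106 100  99  98  99 102 110 119 117 100  88 126 177 185 199]
 [109 139 143 124 107 102 101 102 104 108 111 10
[... 973 characters left out ...]
18 219 221 221 222 222 222 222]
 [221 221 222 222 222 222 222 222 221 221 221 221 221 221 222 222 222 222]
 [222 222 222 222 222 223 223 223 223 223 223 223 223 223 223 223 223 223]
 [222 222 222 222 223 223 223 223 224 224 224 224 224 225 225 224 225 225]
 [222 222 222 223 222 222 222 223 223 223 224 224 224 224 225 224 225 225]]
round [222.4  201.54] [ 0.5829 -0.1478  0.072 ]
square [218.87 212.51] [ 0.6228 -0.1515  0.072 ]
bar [211.73 210.97] [ 0.6192 -0.1715  0.072 ]
(array([ 0.60317447, -0.15935951]), np.float64(-0.0531895475982413), array([0.00191283, 0.00118756, 0.00075189]))
tip px if above round seen [222.09670888 198.39966087]
[220.8458649  198.80930214]
[221.13319852 198.66363283]
```

```bash
python3 - <<'E'
from h import *
def P_(f,u0,v0,ox,ps,r):
    c=list(np.load(f).values()); return {k:ray(c,*padpx(c,u0+(p[0]-ox)/10-.5,v0+p[1]/10-.5,r),.072)[:2] for k,p in ps.items()}
a=P_('top2.npz',281,205,0,dict(square=(177,240),bar=(255,250)),2); b=P_('top3.npz',319,195,0,dict(square=(214,170),bar=(293,181)),2)
for k in a: print('top',k,((b[k]-a[k])*1e3).round(1),a[k].round(4))
a=P_('scene2.npz',237,168,400,dict(round=(663,265),square=(638,366),bar=(567,350)),2); b=P_('scene3.npz',201,170,400,dict(round=(620,325),square=(585,430),bar=(512,414)),2)
for k in a: print('scene',k,((b[k]-a[k])*1e3).round(1))
# tip in top3?
c=list(np.load('top3.npz').values()); print(proj(c,(.5847,-.151,.085)))
E
```

```text
top square [  40.3 -108.1] [ 0.5797 -0.0464]
top bar [  40.9 -108.1] [ 0.5762 -0.0662]
scene round [  40.5 -108.3]
scene square [  39.2 -108.4]
scene bar [  40.  -108.2]
[339.78523633 225.05017745]
```

All pads moved about 2 mm less in x than the gripper did, so the board sits about 2 mm to -x of where I assumed relative to the knob. I add 1.5 mm in x and hold there for the rest.

```bash
python3 -m jog '[[0,0.05,0,0,0,0],[0,0.1,0,0,0,0],[0,0.15,0,0,0,0],[0,0.15,0,0,0,0],[0,0.15,0,0,0,0],[0,0.15,0,0,0,0],[0,0.15,0,0,0,0],[0,0.15,0,0,0,0]]' | sed -n '1,4p'
python3 -m jog '[[0,0,0,0,0,0],[0,0,0,0,0,0],[0,0,0,0,0,0],[0,0,0,0,0,0],[0,0,0,0,0,0],[0,0,0,0,0,0],[0,0,0,0,0,0],[0,0,0,0,0,0]]' | sed -n '1,4p'
python3 -m jog '[[0,0,0,0,0,0],[0,0,0,0,0,0],[0,0,0,0,0,0],[0,0,0,0,0,0],[0,0,0,0,0,0],[0,0,0,0,0,0],[0,0,0,0,0,0],[0,0,0,0,0,0]]' | sed -n '1,4p'
python3 -m jog '[[0,-0.2,0,0,0,0],[0,-0.6,0,0,0,0],[0.05,-1.1,0,0,0,0],[0.1,-1.6,0,0,0,0],[0.1,-2.1,0,0,0,0],[0.1,-2.6,0,0,0,0],[0.1,-3.1,0,0,0,0],[0.1,-3.4,0,0,0,0]]' | sed -n '1,4p'
python3 -m jog '[[0,-0.2,0,0,0,0],[0,-0.3,0,0,0,0],[0,-0.3,0,0,0,0],[0,-0.3,0,0,0,0],[0,-0.3,0,0,0,0]]' | sed -n '1,4p'
python3 - <<'E'
from h import *
o=[]
for n in('top','scene'):
    c=cam(n); np.savez(f'{n}4.npz',*c); u,v=proj(c,(.585,-.15,.08)).astype(int)
    o.append(cv2.resize(c[0][v-30:v+30,u-20:u+20],None,fx=10,fy=10,interpolation=cv2.INTER_CUBIC)); print(n,u-20,v-30)
cv2.imwrite('pics/square.png',np.hstack(o))
E
```

```text
time_s: 25.1
ee_pos: [0.5061, -0.1549, 0.2658]
eef_rot: [3.141, 0.0, 1.508]
force: [-0.5, -1.9, 4.3]
time_s: 25.9
ee_pos: [0.5062, -0.1549, 0.2658]
eef_rot: [3.141, 0.0, 1.508]
force: [-0.1, -1.8, 5.8]
time_s: 26.7
ee_pos: [0.5061, -0.1549, 0.2658]
eef_rot: [3.142, -0.0, 1.508]
force: [0.9, -1.5, 5.7]
time_s: 27.5
ee_pos: [0.4718, -0.1516, 0.2658]
eef_rot: [-3.141, -0.0, 1.508]
force: [2.3, 1.1, 4.0]
time_s: 28.0
ee_pos: [0.4692, -0.1515, 0.2658]
eef_rot: [-3.141, -0.0, 1.508]
force: [-0.8, 1.6, 6.6]
top 319 195
scene 201 170
```

View pics/square.png

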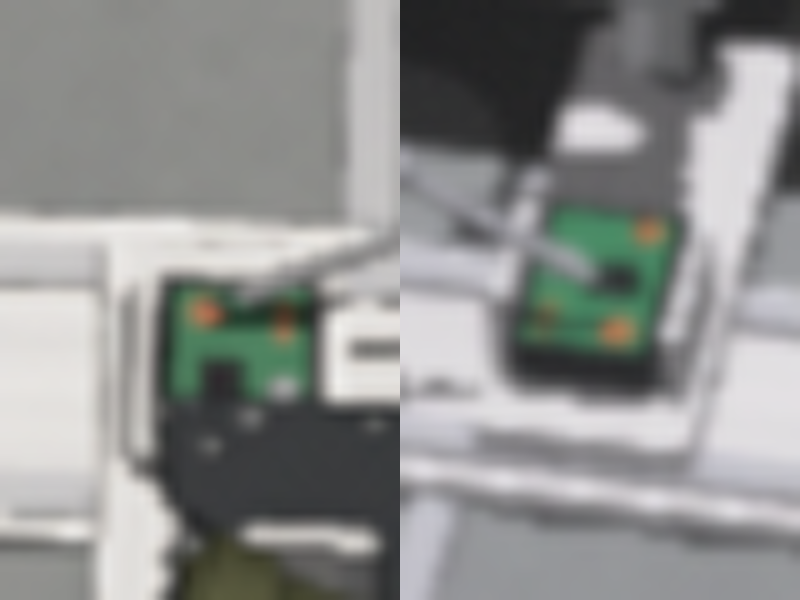

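```bash
python3 - <<'E'
from h import *
c=list(np.load('top4.npz').values()); f=c[0].astype(int)
print('top R'); print(f[221:230,334:352,2]); print('B'); print(f[221:230,334:352,0])
c0=list(np.load('top0.npz').values()); print('top0'); print(c0[0][220:230,334:352].mean(2).astype(int))
c=list(np.load('scene4.npz').values()); f=c[0].astype(int)
print('scene R'); print(f[192:206,214:228,2]); print('B'); print(f[192:206,214:228,0])
E
```

```text
top R
[[225 219 214 215 217 221 224 224 223 224 224 223 205 183 178 163 149 145]
 [206 161 145 146 149 160 176 179 176 181 186 179 163 147 140 128 126 146]
 [186 107  72  78  83  92 100 100 110 133 148 144 132 120 106  90 112 166]
 [174  88  57  79  98 104  86  70  91 120 121 108  92  86  77  66  85 130]
 [154  74  63 100 136 146 115  72  68  82  72  59  62  71  60  46  57  98]
 [133  60  64 104 148 171 145  80  43  41  37  37  58  74  57  36  60 131]
 [126  56  61  90 117 128 102  65  48  48  47  54  83 102  75  46  71 157]
 [122  53  59  76  84  85  77  72  73  72  72  82 115 140 104  67  81 163]
 [116  48  59  74  76  75  76  76  78  78  79  81  98 109  91  70  87 165]]
B
[[219 211 206 206 208 212 216 216 215 216 218 215 198 178 173 160 146 142]
 [199 155 140 141 144 155 170 172 170 175 180 174 159 145 138 127 124 143]
 [179 104  74  81  84  89  97  99 109 130 145 142 131 121 108  91 109 160]
 [167  87  65  84  86  81  77  75  96 121 121 109  94  87  85  75  84 124]
 [148  74  69  89  88  81  74  68  76  88  75  61  53  50  53  50  57  94]
 [128  61  69  90  89  83  70  53  49  50
[... 1979 characters left out ...]
5 137 131 123 111 103 101 100 100  96  94  96  89]
 [128 140 152 157 148 128 108  95  93  93  95  99  98  86]
 [100 115 134 149 155 143 112  84  75  75  82  95  96  83]
 [ 89 104 114 121 134 136 110  75  59  58  68  87  91  86]
 [ 87  98 104 104 106 103  88  70  61  58  65  84  86  91]
 [ 87  95  99 100  99  90  81  79  77  73  77  86  82 100]
 [ 79  85  90  97  99  96  95  94  92  92  94  91  82 113]
 [ 64  67  76  87  92  92  92  91  94  96  98  91  87 130]
 [ 68  68  72  79  82  83  81  80  84  92  95  88 101 160]
 [ 77  75  79  83  86  89  88  85  84  88  91  81 104 168]
 [ 61  61  64  68  73  77  80  80  80  83  83  72  81 127]
 [ 45  48  49  50  53  56  57  61  61  64  63  58  68 102]]
```

In the top half the needle's visible end is at about (240,300) and the square pad is at (205,313). The needle's end shows up differently against white and green backgrounds. I check it against the given pointer geometry and earlier frames.

```bash
python3 - <<'E'
from h import *
th=-.064; Rs=np.array([[np.cos(th),-np.sin(th)],[np.sin(th),np.cos(th)]])
L=lambda n:list(np.load(n+'.npz').values())
t0,t2,t4,s0,s4=map(L,('top0','top2','top4','scene0','scene4'))
print('top2');print(t2[0][221:230,334:352].mean(2).astype(int))
print('T4 G');print(t4[0][221:230,334:352,1])
print('rod/post change T0-T4',abs(t0[0].astype(int)-t4[0])[200:218,356:398].max(),'S',abs(s0[0].astype(int)-s4[0])[178:200,168:200].max())
for n,c,post,rod in(('T',t0,(260+710.5/5.3-.5,180+153.5/5.3-.5),(260+555.5/5.3-.5,180+190.5/5.3-.5)),('S',s0,(160+72.5/5.7-.5,160+150.5/5.7-.5),(160+235.5/5.7-.5,160+152.5/5.7-.5))):
    a=ray(c,*post,.162)[:2]-Rs@[.04,-.118]; b=ray(c,*rod,.15)[:2]-Rs@[.02,-.052]
    print(n,'tip by post',a.round(4),proj(c,(*a,.085)).round(1),'by rod start',b.round(4),proj(c,(*b,.085)).round(1))
    # needle line px from tip estimate to rod start
c=t4; a=np.array([.5847,-.151]); 
for f in(0,.1,.2,.4,.6,1): X=a+Rs@(f*np.array([.02,-.052])); print(f,proj(t4,(*X,.085+.065*f)).round(1),proj(s4,(*X,.085+.065*f)).round(1))
E
```

```text
top2
[[159 163 166 165 166 164 162 164 169 164 154 145 135 127 135 139 137 137]
 [218 220 220 221 223 225 225 226 223 206 179 161 145 137 138 139 142 157]
 [225 225 225 224 225 226 224 220 209 184 158 146 140 141 153 166 181 208]
 [209 209 208 207 204 196 179 161 157 152 141 147 154 169 193 202 206 214]
 [200 200 199 197 188 168 147 144 152 163 167 184 191 194 200 202 201 202]
 [197 197 197 197 195 189 184 185 188 191 192 197 198 197 197 197 197 196]
 [188 188 187 186 189 193 194 194 193 192 191 193 197 198 198 197 191 182]
 [176 176 172 163 155 162 173 187 188 178 164 167 179 183 183 181 163 130]
 [216 214 211 193 159 144 151 184 191 170 127 113 119 121 120 117 108  93]]
T4 G
[[222 214 210 211 213 217 221 221 220 221 222 219 202 180 175 161 147 143]
 [203 158 143 144 148 159 174 176 174 178 183 176 161 145 138 127 125 144]
 [183 106  79  93  97 101 107 106 113 132 146 143 133 125 115  97 112 162]
 [170  91  83 113 117 110 100  90 104 124 121 112 104 104 108  95  90 127]
 [151  78  90 121 122 108  94  85  92 100  83  70  67  68  73  65  61  96]
 [130  66  89 122 124 115  95  70  65  65  59  55  55  54  55  48  60 129]
 [123  63  90 121 126 115  94  81  80  80  80  81  80  78  78  67  74 154]
 [119  60  89 122 128 125 121 120 120 121 121 122 120 119 118 102  88 160]
 [113  56  90 122 127 125 125 125 128 129 131 131 130 129 129 110  94 162]]
rod/post change T0-T4 14 S 56
T tip by post [ 0.5841 -0.1503] [339.5 225.3] by rod start [ 0.586  -0.1492] [339.1 224.6]
S tip by post [ 0.5872 -0.1469] [222.2 199.6] by rod start [ 0.5862 -0.1436] [223.5 199.4]
0 [339.8 225.1] [220.8 198.8]
0.1 [342.2 224.2] [218.7 197.5]
0.2 [344.6 223.3] [216.4 196.3]
0.4 [349.6 221.5] [212.  193.7]
0.6 [354.6 219.7] [207.4 191. ]
1 [365.1 215.9] [198.1 185.6]
```

The post, the rod and both cameras agree: the tip is at top pixel (339.5,225), unbumped, with the square pad under it to within about 1 mm. I hold here, then go on to the bar pad.

```bash
python3 -m jog '[[0,0,0,0,0,0],[0,0,0,0,0,0],[0,0,0,0,0,0],[0,0,0,0,0,0],[0,0,0,0,0,0],[0,0,0,0,0,0],[0,0,0,0,0,0],[0,0,0,0,0,0]]' | sed -n '1,2p'
python3 -m jog '[[0,0,0,0,0,0],[0,0,0,0,0,0],[0,0,0,0,0,0],[0,0,0,0,0,0],[0,0,0,0,0,0],[0,0,0,0,0,0],[0,0,0,0,0,0]]' | sed -n '1,2p'
python3 -m jog '[[0.2,0.02,0,0,0,0],[0.5,0.05,0,0,0,0],[0.9,0.1,0,0,0,0],[1.3,0.15,0,0,0,0],[1.7,0.2,0,0,0,0],[1.9,0.2,0,0,0,0],[2.0,0.2,0,0,0,0],[2.0,0.2,0,0,0,0]]' | sed -n '1,4p'
python3 -m jog '[[0,0,0,0,0,0],[0,0,0,0,0,0],[0,0,0,0,0,0],[0,0,0,0,0,0]]' | sed -n '1,4p'
python3 - <<'E'
from h import *
c=cam('top'); np.savez('top5.npz',*c); d=c[0][...,2].astype(int)-c[0][...,1]; print(d[220:232,325:346])
E
```

```text
time_s: 28.9
ee_pos: [0.4692, -0.1515, 0.2658]
time_s: 29.6
ee_pos: [0.4692, -0.1515, 0.2658]
time_s: 30.4
ee_pos: [0.4725, -0.1317, 0.2658]
eef_rot: [-3.141, 0.0, 1.508]
force: [-0.6, 0.5, 7.4]
time_s: 30.8
ee_pos: [0.4725, -0.1318, 0.2658]
eef_rot: [-3.141, -0.0, 1.508]
force: [-0.0, 0.8, 6.0]
[[  2   2   5   5   5   3   4   5   5   4   2   3   4   5   3   3   3   3
    3   2   3]
 [  2   4   4   3   2   1   1   1   3   2   3   3   4   4   4   4   3   4
    5   4   2]
 [  3   3   2  -7 -15 -12  -8  -9 -10 -14 -13 -12 -13 -10  -9  -9  -6   1
    3   3   2]
 [  3   4   1 -21 -32 -10  10   6 -17 -41 -48 -47 -46 -34 -18 -21 -26  -8
    2   2   2]
 [  2   3  -1 -24 -28  15  57  51   5 -42 -53 -52 -47 -18  18  14 -12  -7
    0   1   1]
 [  2   3  -1 -26 -30  12  56  53   6 -41 -52 -51 -47 -18  19  12 -11  -5
    0   1   3]
 [  3   3  -1 -26 -43 -26   2   5 -21 -46 -52 -52 -45 -12  23  12  -9  -4
    2   2   3]
 [  3   2  -2 -28 -49 -50 -43 -40 -46 -50 -51 -51 -46 -15  17   5 -18  -7
    3   3   3]
 [  2   3  -3 -30 -49 -53 -50 -49 -49 -48 -49 -52 -50 -36 -20 -30 -37 -11
    3   3   2]
 [  3   3  -4 -30 -48 -48 -39 -36 -37 -37 -42 -50 -53 -51 -48 -50 -43 -13
    2   3   2]
 [  4   3  -5 -32 -48 -44 -23 -12 -10 -14 -31 -49 -53 -51 -50 -50 -43 -13
    2   3   2]
 [  3   2  -7 -31 -47 -42 -17   1   2  -4 -28 -48 -49 -38 -29 -33 -37 -13
    3   3   3]]
```

```bash
python3 - <<'E'
from h import *
th=-.064; Rs=np.array([[np.cos(th),-np.sin(th)],[np.sin(th),np.cos(th)]])
c=list(np.load('top5.npz').values())
s=padpx(c,331.4,224.5,3); b=padpx(c,339.4,225.4,2); print(s,b)
S=ray(c,*s,.072)[:2]; B=ray(c,*b,.072)[:2]
for t in((.5847,-.151),(.5841,-.1503),(.586,-.1492)):
    print('stage move left (mm) from square',(Rs.T@(np.array(t)-(S+Rs@[-.002,-.020]))*1e3).round(1),'from bar',(Rs.T@(np.array(t)-B)*1e3).round(1))
E
```

```text
(np.float64(331.30441898527005), np.float64(223.66612111292963)) (np.float64(339.4921875), np.float64(225.44140625))
stage move left (mm) from square [-1.6 -0.1] from bar [0.2 0.9]
stage move left (mm) from square [-2.2  0.6] from bar [-0.4  1.6]
stage move left (mm) from square [-0.4  1.8] from bar [1.4 2.8]
```

```bash
python3 -m jog '[[0.05,0,0,0,0,0],[0.05,0,0,0,0,0],[0.05,0,0,0,0,0],[0.05,0,0,0,0,0],[0.05,0,0,0,0,0],[0.05,0,0,0,0,0],[0.05,0,0,0,0,0],[0.05,0,0,0,0,0]]' | sed -n '1,4p'
python3 -m jog '[[0,0,0,0,0,0],[0,0,0,0,0,0],[0,0,0,0,0,0],[0,0,0,0,0,0],[0,0,0,0,0,0],[0,0,0,0,0,0],[0,0,0,0,0,0],[0,0,0,0,0,0]]' | sed -n '1,4p'
python3 -m jog '[[0,0,0,0,0,0],[0,0,0,0,0,0],[0,0,0,0,0,0],[0,0,0,0,0,0],[0,0,0,0,0,0],[0,0,0,0,0,0]]' 60 | sed -n '1,5p'
python3 -m jog '[[0,0,-1,0,0,0],[0,0,-3,0,0,0],[0,0,-6,0,0,0],[0,-2,-9,0,0,0],[0,-5,-10,0,0,0],[0,-8,-10,0,0,0],[0,-10,-10,0,0,0],[0,-10,-10,0,0,0]]' | sed -n '1,4p'
python3 -m jog '[[0,0,0,0,0,0],[0,0,0,0,0,0],[0,0,0,0,0,0],[0,0,0,0,0,0],[0,0,0,0,0,0]]' | sed -n '1,4p'
python3 - <<'E'
from h import *
th=-.064; Rs=np.array([[np.cos(th),-np.sin(th)],[np.sin(th),np.cos(th)]])
o=[]
for n in('top','scene'):
    c=cam(n); np.savez(f'{n}6.npz',*c); u,v=proj(c,(.585,-.15,.08)).astype(int)
    o.append(cv2.resize(c[0][v-30:v+30,u-20:u+20],None,fx=10,fy=10,interpolation=cv2.INTER_CUBIC)); print(n,u-20,v-30)
    if n=='top':
        d=c[0][...,2].astype(int)-c[0][...,1]; print(d[222:229,327:345])
cv2.imwrite('pics/end.png',np.hstack(o))
E
```

```text
time_s: 31.65
ee_pos: [0.4725, -0.1314, 0.2658]
eef_rot: [-3.141, 0.0, 1.508]
force: [-0.8, 0.2, 6.5]
time_s: 32.45
ee_pos: [0.4725, -0.1313, 0.2658]
eef_rot: [-3.141, 0.0, 1.508]
force: [-1.0, -0.3, 6.6]
time_s: 33.05
ee_pos: [0.4725, -0.1312, 0.2658]
eef_rot: [-3.142, -0.0, 1.508]
force: [-0.1, -0.2, -0.6]
grip_width: 0.0563
time_s: 33.85
ee_pos: [0.3713, -0.1248, 0.3667]
eef_rot: [3.14, 0.0, 1.507]
force: [1.2, -0.2, -0.3]
time_s: 34.35
ee_pos: [0.373, -0.125, 0.3656]
eef_rot: [-3.141, -0.0, 1.508]
force: [1.0, 0.0, -0.3]
top 319 195
[[  2  -8 -16 -12  -9  -9 -12 -14 -13 -12 -12 -10  -9  -9  -6   2   3   3]
 [ -2 -26 -31  -8  10   3 -22 -43 -48 -48 -45 -35 -22 -29 -29  -7   2   2]
 [ -4 -27 -22  24  59  46  -8 -47 -52 -52 -47 -17  15   2 -18  -7   0   0]
 [ -5 -25 -19  25  59  50  -4 -46 -52 -53 -45 -10  30  13 -13  -5   2   2]
 [ -6 -28 -34 -15   2   0 -26 -47 -51 -52 -42   3  45  21  -8  -4   2   2]
 [ -6 -31 -46 -46 -45 -44 -46 -50 -51 -52 -43  -2  36  15 -17  -4   2   2]
 [ -7 -32 -49 -52 -49 -50 -49 -49 -50 -52 -50 -33 -13 -27 -36  -6   3   3]]
scene 201 170
```

View pics/end.png

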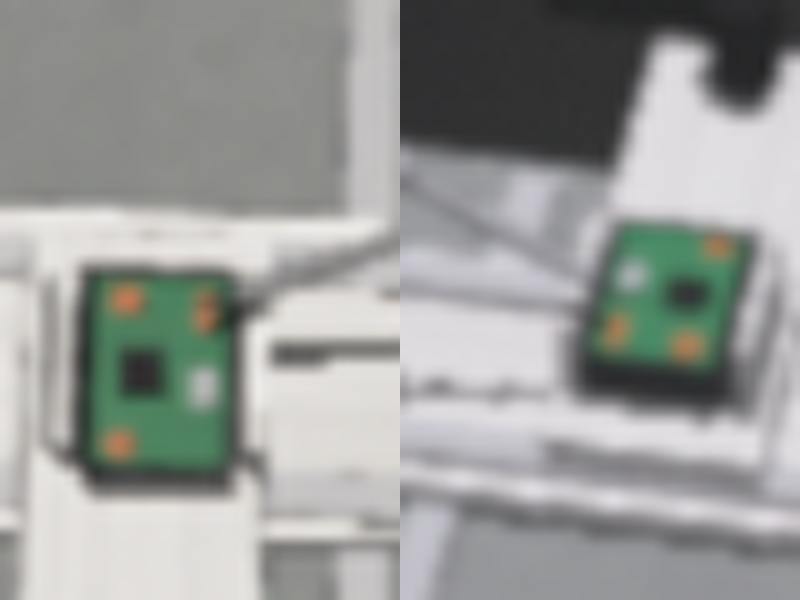

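The pointer is over the bar pad: in the top half the needle ends at (215,308) and the bar is at (207,310). The board lies in place. All estimates say the bar pad should go about 1 mm further to +y, and the pad is narrow, so I retake the knob for that small correction.

```bash
python3 -m jog '[[0,2,0,0,0,0],[0,5,0,0,0,0],[0,8,0,0,0,0],[0,10,0,0,0,0],[0,10,3,0,0,0],[0,10,6,0,0,0],[0,10,9,0,0,0],[0,10,10,0,0,0]]' | sed -n '1,4p'
python3 -m jog '[[0,0,0,0,0,0],[0,0,0,0,0,0],[0,0,0,0,0,0],[0,0,0,0,0,0]]' | sed -n '1,4p'
python3 -m jog '[[0,0,0,0,0,0],[0,0,0,0,0,0],[0,0,0,0,0,0],[0,0,0,0,0,0],[0,0,0,0,0,0],[0,0,0,0,0,0],[0,0,0,0,0,0],[0,0,0,0,0,0]]' 10 20 | sed -n '1,6p'
python3 -m jog '[[0.03,0,0,0,0,0],[0.06,0,0,0,0,0],[0.1,0,0,0,0,0],[0.1,0,0,0,0,0],[0.1,0,0,0,0,0],[0.1,0,0,0,0,0],[0.1,0,0,0,0,0],[0.1,0,0,0,0,0]]' | sed -n '1,6p'
python3 -m jog '[[0,0,0,0,0,0],[0,0,0,0,0,0],[0,0,0,0,0,0],[0,0,0,0,0,0],[0,0,0,0,0,0],[0,0,0,0,0,0],[0,0,0,0,0,0],[0,0,0,0,0,0]]' | sed -n '1,4p'
python3 -m jog '[[0,0,0,0,0,0],[0,0,0,0,0,0],[0,0,0,0,0,0],[0,0,0,0,0,0],[0,0,0,0,0,0],[0,0,0,0,0,0]]' 60 | sed -n '1,5p'
python3 -m jog '[[0,0,-1,0,0,0],[0,0,-3,0,0,0],[0,0,-6,0,0,0],[0,-2,-9,0,0,0],[0,-5,-10,0,0,0],[0,-8,-10,0,0,0],[0,-10,-10,0,0,0],[0,-10,-10,0,0,0]]' | sed -n '1,4p'
python3 -m jog '[[0,0,0,0,0,0],[0,0,0,0,0,0],[0,0,0,0,0,0],[0,0,0,0,0,0],[0,0,0,0,0,0],[0,0,0,0,0,0],[0,0,0,0,0,0],[0,0,0,0,0,0]]' | sed -n '1,4p'
python3 - <<'E'
from h import *
c=cam('top'); np.savez('top7.npz',*c); d=c[0][...,2].astype(int)-c[0][...,1]; print(d[222:229,327:345])
E
```

```text
time_s: 35.25
ee_pos: [0.4721, -0.1311, 0.2633]
eef_rot: [-3.138, -0.001, 1.508]
force: [-0.4, 0.4, 0.0]
time_s: 35.65
ee_pos: [0.4727, -0.1313, 0.2669]
eef_rot: [3.14, 0.001, 1.508]
force: [0.7, -0.1, -0.2]
time_s: 36.45
ee_pos: [0.4725, -0.1313, 0.2658]
eef_rot: [-3.142, -0.0, 1.508]
force: [-0.2, -1.1, -0.3]
grip_width: 0.0214
grip_force: 20.0
time_s: 37.25
ee_pos: [0.4726, -0.1302, 0.2658]
eef_rot: [-3.142, -0.0, 1.508]
force: [-0.6, -1.4, 0.4]
grip_width: 0.0216
grip_force: 20.0
time_s: 38.05
ee_pos: [0.4726, -0.1302, 0.2658]
eef_rot: [-3.142, -0.0, 1.508]
force: [-0.5, -1.2, 0.1]
time_s: 38.65
ee_pos: [0.4726, -0.1302, 0.2658]
eef_rot: [-3.142, 0.0, 1.508]
force: [-0.2, -0.1, 0.2]
grip_width: 0.056
time_s: 39.45
ee_pos: [0.3714, -0.1238, 0.3667]
eef_rot: [3.14, 0.0, 1.507]
force: [0.8, -0.4, 0.2]
time_s: 40.25
ee_pos: [0.3728, -0.124, 0.3658]
eef_rot: [3.142, -0.0, 1.508]
force: [-1.0, 0.3, -1.4]
[[ -2 -15 -16  -7  -3  -6 -15 -18 -15 -13 -13 -11  -9  -9  -3   2   3   3]
 [ -8 -28 -17  16  27  11 -32 -49 -48 -47 -41 -21  -7 -26 -22  -1   2   2]
 [-11 -27  -4  45  65  42 -23 -52 -52 -51 -34   6  29  -4 -17  -2   2   2]
 [-13 -28  -6  40  59  37 -24 -53 -52 -50 -32   9  37   5 -12   0   2   2]
 [-13 -33 -31 -11  -2 -13 -41 -51 -51 -51 -32  13  40   1 -17  -1   1   2]
 [-15 -37 -48 -47 -45 -47 -51 -50 -51 -51 -35   6  31  -1 -20  -1   3   3]
 [-17 -40 -50 -50 -47 -48 -49 -49 -49 -52 -48 -31 -18 -34 -31  -3   2   3]]
```

```bash
python3 -c "
from station import ctrl
print(ctrl.hand_in())"
```

```text
the job is handed in; nothing more can be done
None
```

I handed the job in at about 40 s. The whole board lies pads up between the stage rails; the pointer stood over the round, square and bar pads for over a second each and stays over the bar pad, to within about 1–2 mm by the cameras.

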